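# Wedge a row of corner-block blanks tight in the clamping tray and sand it

### The job

Pack every corner-block blank flat and side by side in the clamping tray, make the row up to four blocks with plywood fillers, and drive the wedge firmly in between the last block and the angled cleat so that it locks the row against the end stop by itself. Then take the foam-soled sanding block, lay it lengthwise along the row and sand in one slow unbroken stroke of about four seconds from the middle of the block at the wedge end to the middle of the block at the end stop, keeping the foam pressed about half down all the way. Put the sanding block back flat on its cork rest, leave the row locked, and do not disturb the gouge, the honing stone or the wax tin.

Things in the scene. Friction and masses are not known exactly. Their poses are not given: they have to be found in the camera images.
- tray: wedge clamping tray, fixed to the bench: white-faced board 12 mm thick, x -85 to 56 and y -155 to 122 mm about its origin (on the bench; x away from the robot, y along the row). It carries an end stop at +y, a low back fence at +x and an angled cleat at -y; the side towards -x is open
- row (a point): middle of the row, on top of the tray's board (tray x 0, y 0, z 12 mm; axes as the tray). Four blocks side by side, own x along tray x, fill y from +96 to -96 mm: centres near y +72, +24, -24, -72 and x -4 to 6 mm (blanks touch the fence at x = 6). Block tops are at tray z = 46 mm, above all else on the tray
- stop (a point): end stop of the row, dark wood, fixed to the tray: this point is the middle of its inner face's foot, at tray y = +96 mm; the stop spans tray x -34 to 50 and y 96 to 118 mm, top at tray z = 34 mm
- fence (a point): low back fence, dark wood, fixed to the tray: this point is the middle of its inner face's top, at tray x = +36 mm, z = 20 mm; it spans tray y -90 to 96 mm and is 14 mm thick
- cleat: angled cleat screwed to the tray: dark wood bar 76 x 24 x 22 mm, top at tray z = 34 mm; its inner face (towards +y) follows the wedge's taper: y = -126 + (x + 42)/8 mm in the tray frame, for x from -42 to 34 mm; origin in the middle of its underside
- wedge: hardwood wedge, 140 x 30 x 24 mm, 80 g, lying flat; origin in the middle of its underside, own x towards the thin end. Head with parallel sides (30 mm) from x -70 to -22 mm, then tapering 1 in 8 down to 18.5 mm at x 70. Its +y face (y = 15) is straight and goes against the last block; its -y face is slanted and goes against the cleat
- wedge_home (a point): point of the tray (tray x -20, y -111, z 12 mm, on the board) near which the wedge's origin ends when it locks a tight row of four. The wedge lies flat on the board, own x along tray x, and is driven towards tray +x, best with two or three pushes of about 20 N on the end of its head until it goes no further; then it holds by friction. A row 1 mm longer or shorter changes its place by 8 mm
- blank1: corner-block blank: brown solid-wood block with two pencilled diagonals on each broad face, 60 (own x) x 48 (own y) x 34 mm (z), about 60 g; origin at its centre. Two to four blanks are present in a run (absent: None). The faces 60 mm apart can be gripped
- blank2: corner-block blank: brown solid-wood block with two pencilled diagonals on each broad face, 60 (own x) x 48 (own y) x 34 mm (z), about 60 g; origin at its centre. Two to four blanks are present in a run (absent: None). The faces 60 mm apart can be gripped
- blank3: corner-block blank: brown solid-wood block with two pencilled diagonals on each broad face, 60 (own x) x 48 (own y) x 34 mm (z), about 60 g; origin at its centre. Two to four blanks are present in a run (absent: None). The faces 60 mm apart can be gripped
- blank4: corner-block blank: brown solid-wood block with two pencilled diagonals on each broad face, 60 (own x) x 48 (own y) x 34 mm (z), about 60 g; origin at its centre. Two to four blanks are present in a run (absent: None). The faces 60 mm apart can be gripped
- filler1: filler block: plain striped-plywood offcut without pencil lines, same width and thickness as a blank but shorter, 40 (own x) x 48 (own y) x 34 mm (z), about 45 g; origin at its centre. Makes up an empty place in the row; surplus fillers stay on the bench. Both fillers are always present
- filler2: filler block: plain striped-plywood offcut without pencil lines, same width and thickness as a blank but shorter, 40 (own x) x 48 (own y) x 34 mm (z), about 45 g; origin at its centre. Makes up an empty place in the row; surplus fillers stay on the bench. Both fillers are always present
- sander: foam-soled sanding block, 210 g: wooden back 120 (own x) x 60 (own y) x 12 mm with a rib on top to hold it by (90 along x, 26 mm thick across y, z from 26 to 62 mm) and a soft foam sole with abrasive underneath; origin in the middle of the back's length and width at the height of the sole's underside when the foam is relaxed (so it sinks as the foam is pressed)
- pad (a joint): how far the foam sole is pressed in, m: 0 relaxed, 0.010 squashed flat; springy, 1 N per mm; the sanding block's own weight presses it about 2 mm, half pressed is 5 to 6 mm
- rest: cork-topped wooden rest for the sanding block, 160 (own x) x 92 (own y) x 8 mm, fixed to the bench; origin in the middle of its underside. The sanding block lies lengthwise along its x, on top at z = 8 mm, at the start and at the end
- gouge: bystander: carving gouge with a turned handle lying on the bench beyond the tray, 240 mm long; origin under the middle of its handle; leave alone
- hone: bystander: grey honing stone in its dark wooden base, 190 (own x) x 70 x 30 mm, 0.7 kg; origin in the middle of its underside; leave alone
- waxtin: bystander: round wax tin, 80 mm across, 50 mm high; origin in the middle of its underside; leave alone
Things that resemble listed ones, but are neither listed nor needed, are in the scene too. What is shaped like the sander but turquoise is not meant.

How it is judged:
By the outcome, as a careful person would: the job done as asked, in the order asked, and still so for the second after the job is handed in, with the robot touching nothing.
Of blank1, blank2, blank3, blank4 only 2 to 4 are there at a start; the rules pass over those that are not, and their reading is None.
At some moment in a run one of wedge, sander may be knocked a few centimetres aside while the robot is not near it.
Once in a run the grip may slacken for a moment while it holds something.
It also fails if it takes over 192 s, if anything falls off the work surface, if the arm or the gripper's body presses on something with over 40 N, if the wrist force passes 120 N, or if a joint passes its speed limit or range.

### The arm

A 6-joint arm with a two-finger parallel gripper is mounted at the origin on the work surface. World frame = base frame: x ahead of the robot, y to its left, z up, the work surface at z = 0. Lengths are in m, angles in rad, forces in N, time in s.
With the tool pointing down it reaches from about 0.375 to 0.9 m from the base axis. Payload 3.1 kg.
Tool frame: the origin (TCP) lies between the finger pads; the fingertips stand 11 mm ahead of it and the grasp point (between the pads) lies 8 mm behind it; z points along the fingers, y is the line along which they close (so a half turn about z gives the same grasp; the last joint's range is limited). The gripper opens to 87 mm and grips with 3 to 60 N. Pads are 19 mm wide; open, the fingers measure 117 mm over their backs; the gripper's body (75 mm by 190 mm) begins 51 mm behind the grasp point.
Start: joints at [-1.431, 0.527, 1.433, -0, 1.181, -0.178], TCP at [0.195, -0.594, 0.234] pointing down, gripper open.
Joint ranges: [-3.08, 3.08], [-0.75, 2.2], [0.22, 2.44], [-1.43, 4.57], [0, 2.65], [-2.85, 2.85]. Speed limits (rad/s): [2.79, 2.79, 3.14, 3.14, 3.14, 3.14].

### API

Orientations are given as a unit quaternion [x, y, z, w].
In Python, from rig import get_obs, camera, hand_in gives the robot as it stands.
- The arm moves only by the shell command python3 -m pendant 'ROWS' [FORCE]. ROWS is JSON, a list that holds one entry, the list of rows, each a list of 7 numbers: the shift along the tool's x, y, z in m, then the turn, a rotation vector about the tool's x, y, z in degrees, then the opening, from 0 (shut) to 1 (fully open). In form: [[[x, y, z, ax, ay, az, fingers], ...]]. A call has exactly 5 rows; each row shifts and turns the commanded pose from where the row before left it, along the tool's axes as they then stand; what a row does not reach is not made up. A row lasts 1/8 s, in which the tool goes at most 62.5 mm and 10.7 degrees, less where a joint would pass 70% of its speed; a pose out of reach is approached as far as the arm can. A call with a gripper value outside its range is refused whole. The fingers move at their own pace and stop on an object; FORCE is the grip in N (left out, the last holds). Time passes only in rows, so rows that do not move let the fingers close, or fill a call up. It gives the time, the measured TCP pose, the force, the opening and the grip force at its end, in the units of the state.
- get_obs(): the state, without advancing time (a new reading comes with each control period).
- camera(name): name is "scene" or "side" or "wrist"; returns a dict with "img" (480x640x3 uint8, red, green, blue), "intrinsics" (3x3 intrinsics, pixels), "R" (3x3) and "t" (3): a world point X has camera coordinates R X + t; the wrist camera has in their place "T_tool_cam" (4x4, takes a point from camera to tool coordinates, whose origin is the TCP and whose axes are the flange's). Camera axes: x right, y down, z forward; pixel columns grow to the right and rows downward; lengths in m; the calibration is good to about 2 mm. A picture is of the moment at which its call begins: read the wrist's pose just before it. There is no depth.
- hand_in(): hands the job in; it is judged then, once.
The state is a dict: "time": time; "q": joint angles; "joint_velocities": joint speeds; "joint_torque": joint torques, N m; "position": TCP position; "tool_rot": TCP orientation; "ft_force": force on the tool from outside, world axes, zero at the start; "moment": the same for the moment, N m; "grip_width": finger opening in m; "grip_force": force on a finger pad.
Only numpy, scipy, OpenCV 4.12 (cv2) and the standard library are available. Lean on these libraries where they do the work, as an engineer would, in place of code of your own. Each camera call takes 0.05 s, during which the arm holds its last target. There are 200 camera calls.

## Working session

There is one attempt and no reset: what is moved stays moved. The work goes in short steps, Python scripts to look and compute and a shell command to move; the robot and the scene stay as the last step left them, time stands still between calls to the robot, and variables do not carry over. Pictures are saved under pics/ and viewed, at most 14 in all, crops included, and the job is handed in when it is done.

```bash
ls; mkdir -p pics; python3 - <<'E'
from rig import get_obs, camera
import cv2,pickle
o=get_obs(); print(o)
for n in ("scene","side"):
    c=camera(n); pickle.dump(c,open(f"pics/{n}0.pkl","wb")); cv2.imwrite(f"pics/{n}0.png",c["img"][:,:,::-1])
    print(n,c["intrinsics"].tolist(),c["R"],c["t"])
c=camera("wrist");print(c["T_tool_cam"],c["intrinsics"])
E
```

```text
pics
{'time': 0.0, 'q': array([-1.43149697e+00,  5.28463159e-01,  1.43390474e+00, -1.66256367e-05,
        1.18141305e+00, -1.78501214e-01]), 'joint_velocities': array([-8.20972749e-04, -9.09247958e-04,  1.01136152e-05,  4.31594260e-04,
        1.14898767e-03,  1.03276966e-03]), 'joint_torque': array([-7.44853514e-04, -4.40044534e+01, -1.76598448e+01,  6.32855971e-02,
        5.84554696e-02, -1.44779478e-04]), 'position': array([ 0.19522047, -0.5929739 ,  0.2325727 ]), 'tool_rot': array([ 9.87400799e-01,  1.58235471e-01,  1.37593648e-05, -1.09409026e-03]), 'ft_force': array([ 0.04027792, -0.24866434, -0.00797915]), 'moment': array([-0.02788269,  0.01393908, -0.01201603]), 'grip_force': 0.0, 'grip_width': 0.08736805599849125}
scene [[441.1674010681442, 0.0, 314.6045339538507], [0.0, 441.1674010681442, 240.1630082120803], [0.0, 0.0, 1.0]] [[-0.19296663  0.98113489  0.01175605]
 [ 0.70197911  0.14641446 -0.69698503]
 [-0.68555759 -0.12624235 -0.7169893 ]] [ 0.17491028 -0.3677137   1.46834442]
side [[622.7148863457262, 0.0, 310.6394746766709], [0.0, 622.7148863457262, 243.90864389963716], [0.0, 0.0, 1.0]] [[ 0.96154841 -0.27457832 -0.00560402]
 [-0.18545891 -0.63413993 -0.75064741]
 [ 0.20255777  0.72282314 -0.66067924]] [-0.57218805  0.12775578  1.38616805]
[[ 3.27490140e-04 -9.65749963e-01 -2.59474280e-01  7.10012232e-02]
 [ 9.99999896e-01  2.33697886e-04  3.92317810e-04 -4.44176628e-05]
 [-3.18242319e-04 -2.59474382e-01  9.65749939e-01 -1.51434482e-01]
 [ 0.00000000e+00  0.00000000e+00  0.00000000e+00  1.00000000e+00]] [[378.00703082   0.         320.47169751]
 [  0.         378.00703082 236.60669106]
 [  0.           0.           1.        ]]
```

View pics/scene0.png

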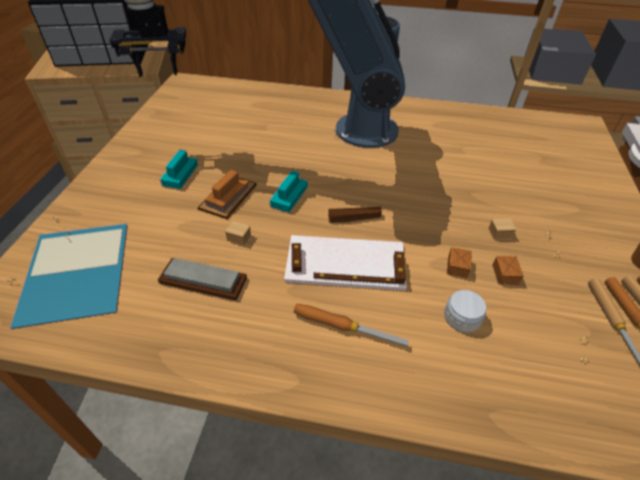

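View pics/side0.png

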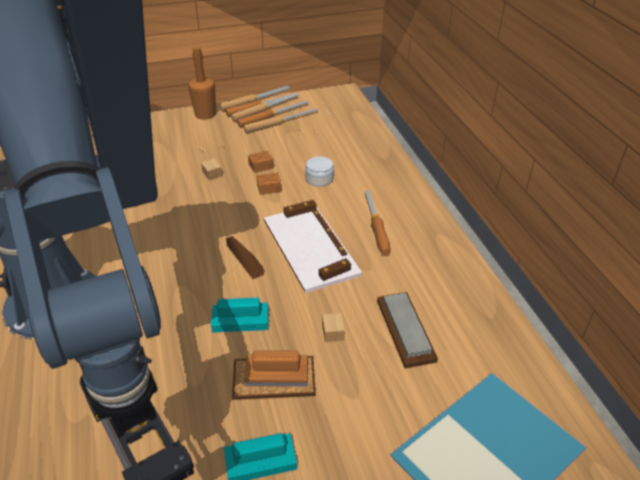

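Candidates (scene px):
- **Brown pencilled blanks:** (460,262) and (508,270).
- **Plain fillers:** (238,233) and (502,229).
- **Wedge:** dark bar at (355,214). The look-alike dark bars on the tray, at (296,257) and (400,266), are the stop and the cleat.
- **Sander:** orange-brown with a rib on cork at (227,193). The turquoise ones at (179,169) and (289,191) are decoys.
- **Bystanders:** hone (203,278), tin (466,311) and gouge (350,325).

That makes 2 blanks plus 2 fillers.

```bash
cat > h.py <<'E'
import numpy as np,cv2,pickle
from scipy.spatial.transform import Rotation as Ro
from rig import get_obs,camera
def pose():
    o=get_obs(); return Ro.from_quat(o["tool_rot"]).as_matrix(),np.array(o["position"])
def snap(n):
    "camera dict with world C (centre), Rw (cam->world)"
    if n=="wrist": R,p=pose()
    c=camera(n)
    if n=="wrist":
        T=c["T_tool_cam"]; c["Rw"]=R@T[:3,:3]; c["C"]=R@T[:3,3]+p
    else: c["Rw"]=c["R"].T; c["C"]=-c["R"].T@c["t"]
    return c
def plane(c,uv,z):
    uv=np.atleast_2d(np.asarray(uv,float))
    d=np.c_[uv,np.ones(len(uv))]@np.linalg.inv(c["intrinsics"]).T@c["Rw"].T
    return c["C"]+d*((z-c["C"][2])/d[:,2])[:,None]
def proj(c,X):
    x=(np.atleast_2d(X)-c["C"])@c["Rw"]; u=x@c["intrinsics"].T; return u[:,:2]/u[:,2:]
def yaw():
    R,_=pose(); return np.degrees(np.arctan2(R[1,0],R[0,0]))
def save(c,f): cv2.imwrite("pics/"+f,c["img"][:,:,::-1])
E
python3 - <<'E'
from h import *
np.set_printoptions(precision=3,suppress=True)
S={"b1":(460,257,.034),"b2":(508,264,.034),"f1":(238,230,.034),"f2":(502,225,.034),"wedge":(355,212,.024),"sander":(225,185,.06),"traynl":(287,275,.012),"trayfl":(405,287,.012),"trayn":(291,238,.012),"trayf":(405,242,.012),"hone":(205,275,.03),"tin":(466,302,.05),"rest":(227,198,.008)}
D={"b1":(268,179,.034),"b2":(261,157,.034),"f1":(333,321,.034),"f2":(211,166,.034),"wedge":(244,254,.024),"sander":(276,357,.06),"traynl":(309,288,.012),"trayfl":(265,215,.012),"hone":(405,320,.03),"tin":(320,165,.05)}
for n,P in (("scene",S),("side",D)):
    c=pickle.load(open(f"pics/{n}0.pkl","rb")); c["Rw"]=c["R"].T; c["C"]=-c["R"].T@c["t"]
    for k,(u,v,z) in P.items(): print(n,k,plane(c,(u,v),z)[0])
E
```

```text
scene b1 [0.556 0.276 0.034]
scene b2 [0.556 0.384 0.034]
scene f1 [ 0.576 -0.257  0.034]
scene f2 [0.424 0.383 0.034]
scene wedge [0.44  0.015 0.024]
scene sander [ 0.446 -0.332  0.06 ]
scene traynl [ 0.673 -0.111  0.012]
scene trayfl [0.653 0.157 0.012]
scene trayn [ 0.555 -0.129  0.012]
scene trayf [0.511 0.15  0.012]
scene hone [ 0.724 -0.286  0.03 ]
scene tin [0.698 0.28  0.05 ]
scene rest [ 0.438 -0.336  0.008]
side b1 [0.554 0.274 0.034]
side b2 [0.559 0.384 0.034]
side f1 [ 0.57  -0.258  0.034]
side f2 [0.417 0.379 0.034]
side wedge [0.435 0.009 0.024]
side sander [ 0.43  -0.336  0.06 ]
side traynl [ 0.554 -0.131  0.012]
side trayfl [0.517 0.153 0.012]
side hone [ 0.716 -0.294  0.03 ]
side tin [0.701 0.276 0.05 ]
```

```bash
python3 -m pendant '[[[0.037,-0.021,-0.01,0,0,0,1],[0.037,-0.021,-0.01,0,0,0,1],[0.037,-0.021,-0.01,0,0,0,1],[0.037,-0.021,-0.01,0,0,0,1],[0.037,-0.021,-0.01,0,0,0,1]]]' 
python3 -m pendant '[[[0.037,-0.021,-0.01,0,0,0,1],[0.037,-0.021,-0.01,0,0,0,1],[0.037,-0.021,-0.01,0,0,0,1],[0.037,-0.021,-0.01,0,0,0,1],[0.0,0,0,0,0,0,1]]]' 
python3 - <<'E'
from h import *
print(yaw(),pose()[1])
c=snap("wrist"); pickle.dump(c,open("pics/w1.pkl","wb")); save(c,"w1.png")
E
```

```text
time: 0.78
position: [0.339, -0.4348, 0.2836]
tool_rot: [0.987, 0.158, -0.0, -0.0]
ft_force: [0.5, -0.4, 0.4]
grip_width: 0.0867
grip_force: 0.0
time: 1.4
position: [0.4542, -0.3081, 0.3242]
tool_rot: [0.987, 0.16, 0.001, 0.0]
ft_force: [-0.9, -0.3, -0.4]
grip_width: 0.0873
grip_force: 0.0
18.462750507699983 [ 0.45421587 -0.30806683  0.32418221]
```

View pics/w1.png

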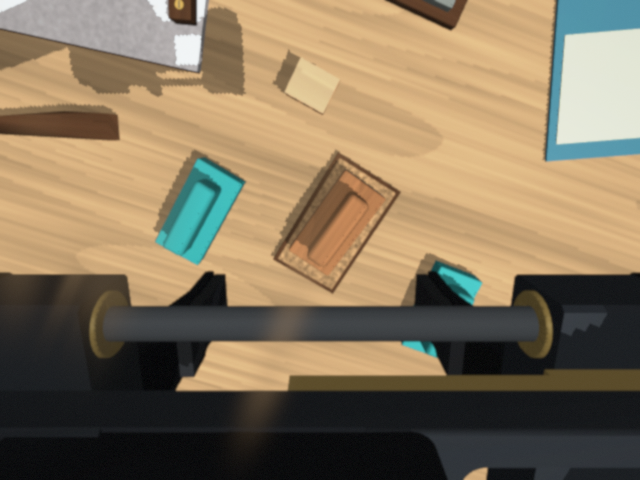

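```bash
python3 -m pendant '[[[0,0,0,0,0,-9.9,1],[0,0,0,0,0,-9.9,1],[0,0,0,0,0,-9.9,1],[0,0,0,0,0,-9.9,1],[0,0,0,0,0,-9.9,1]]]' >/dev/null
python3 -m pendant '[[[0,0,0,0,0,-9.9,1],[0,0,0,0,0,-9.9,1],[0,0,0,0,0,-9.9,1],[0.022,0.025,0,0,0,0,1],[0.022,0.025,0,0,0,0,1]]]' >/dev/null
python3 -m pendant '[[[0.022,0.025,0,0,0,0,1],[0.022,0.025,0,0,0,0,1],[0.022,0.025,0,0,0,0,1],[0.022,0.025,0,0,0,0,1],[0.022,0.025,0,0,0,0,1]]]' 
python3 -m pendant '[[[0,0,0,0,0,0,1],[0,0,0,0,0,0,1],[0,0,0,0,0,0,1],[0,0,0,0,0,0,1],[0,0,0,0,0,0,1]]]' >/dev/null
python3 - <<'E'
from h import *
print(yaw(),pose()[1])
c=snap("wrist"); pickle.dump(c,open("pics/w2.pkl","wb")); save(c,"w2.png")
E
```

```text
time: 3.32
position: [0.6061, -0.1357, 0.3226]
tool_rot: [0.661, 0.751, -0.001, -0.001]
ft_force: [0.2, -0.7, -0.1]
grip_width: 0.0871
grip_force: 0.0
97.36371517906072 [ 0.60600453 -0.13531381  0.32368441]
```

View pics/w2.png

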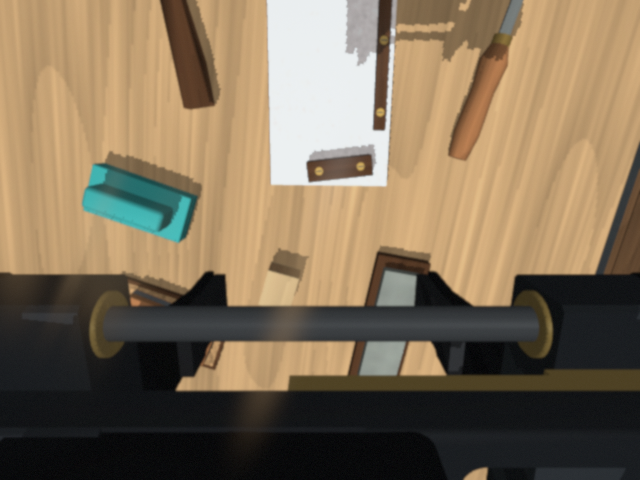

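```bash
python3 -m pendant '[[[0.022,0,-0.02,0,0,0,1],[0.022,0,-0.02,0,0,0,1],[0.022,0,-0.02,0,0,0,1],[0.022,0,-0.02,0,0,0,1],[0.022,0,-0.02,0,0,0,1]]]' >/dev/null
python3 -m pendant '[[[0,0,0,0,0,0,1],[0,0,0,0,0,0,1],[0,0,0,0,0,0,1],[0,0,0,0,0,0,1],[0,0,0,0,0,0,1]]]' >/dev/null
python3 - <<'E'
from h import *
print(yaw(),pose()[1])
c=snap("wrist"); pickle.dump(c,open("pics/w3.pkl","wb")); save(c,"w3.png")
hsv=cv2.cvtColor(c["img"],cv2.COLOR_RGB2HSV); g=c["img"].astype(int)
m=((hsv[...,1]<40)&(hsv[...,2]>100)).astype(np.uint8); m[270:]=0
m=cv2.morphologyEx(m,cv2.MORPH_CLOSE,np.ones((25,25)))
n,l,s,ce=cv2.connectedComponentsWithStats(m)
for i in range(1,n):
    if s[i,4]>300:print(s[i],ce[i])
i=1+np.argmax(s[1:,4]); k=cv2.findContours((l==i).astype(np.uint8),cv2.RETR_EXTERNAL,cv2.CHAIN_APPROX_NONE)[0][0][:,0]
P=plane(c,k,.012)[:,:2].astype(np.float32); r=cv2.minAreaRect(P*1000); print(r, cv2.boxPoints(r))
E
```

```text
97.36395144846408 [ 0.59203899 -0.02620288  0.42299032]
[ 556    0   84  270 2773] [604.01586729 128.32708258]
[  279    52   103   197 17953] [327.25878683 154.02055367]
[458  59  37  79 732] [476.37431694  97.85928962]
((597.9449462890625, 15.462387084960938), (142.53976440429688, 278.8133544921875), 6.68951416015625) [[ 510.92096   145.61783 ]
 [ 543.3996   -131.29736 ]
 [ 684.96893  -114.693054]
 [ 652.4903    162.22214 ]]
```

View pics/w3.png

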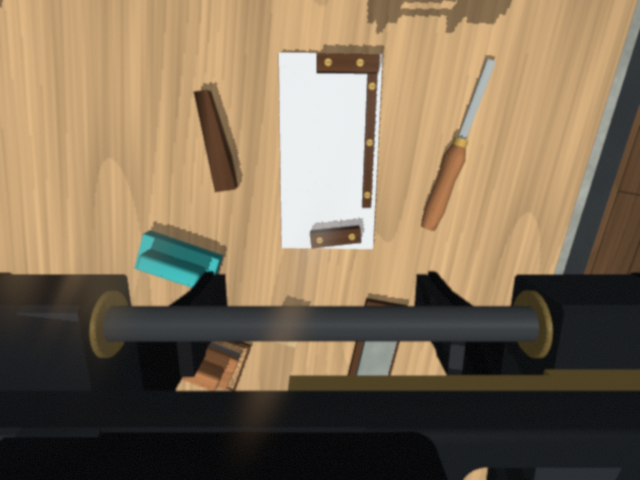

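```bash
python3 -m pendant '[[[0.041,-0.005,0.015,0,0,0,1],[0.041,-0.005,0.015,0,0,0,1],[0.041,-0.005,0.015,0,0,0,1],[0.041,-0.005,0.015,0,0,0,1],[0.041,-0.005,0.015,0,0,0,1]]]' >/dev/null
python3 -m pendant '[[[0.041,-0.005,0.015,0,0,0,1],[0,0,0,0,0,0,1],[0,0,0,0,0,0,1],[0,0,0,0,0,0,1],[0,0,0,0,0,0,1]]]' >/dev/null
python3 - <<'E'
from h import *
print(yaw(),pose()[1])
c=snap("wrist"); pickle.dump(c,open("pics/w4.pkl","wb")); save(c,"w4.png")
E
```

```text
97.31251454414132 [0.53125166 0.21336418 0.33403095]
```

View pics/w4.png

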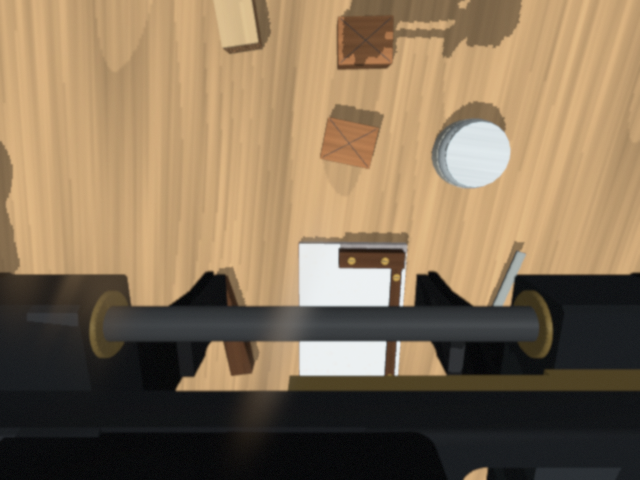

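```bash
cat >> h.py <<'E'
MASK={"blank":lambda h:(h[...,0]<14)&(h[...,1]>110)&(h[...,2]>50),
 "wedge":lambda h:(h[...,2]<105)&(h[...,1]>90),
 "filler":lambda h:(h[...,1]<112)&(h[...,2]>150)&(h[...,0]<30)&(h[...,0]>12)}
def rects(c,kind,z,top=270,amin=300):
    "minAreaRects (mm, world) of colour blobs, with pixel centre"
    h=cv2.cvtColor(c["img"],cv2.COLOR_RGB2HSV); m=MASK[kind](h).astype(np.uint8); m[top:]=0
    m=cv2.morphologyEx(cv2.morphologyEx(m,cv2.MORPH_CLOSE,np.ones((5,5))),cv2.MORPH_OPEN,np.ones((5,5)))
    for k in cv2.findContours(m,cv2.RETR_EXTERNAL,cv2.CHAIN_APPROX_NONE)[0]:
        if cv2.contourArea(k)<amin: continue
        (x,y),(a,b),t=cv2.minAreaRect((plane(c,k[:,0],z)[:,:2]*1000).astype(np.float32))
        if a<b: a,b,t=b,a,t-90
        print(kind,"px",k[:,0].mean(0).round(),"ctr",round(x,1),round(y,1),"size",round(a,1),round(b,1),"long-axis yaw",round(t,1))
E
python3 - <<'E'
from h import *
c=pickle.load(open("pics/w4.pkl","rb")); h=cv2.cvtColor(c["img"],cv2.COLOR_RGB2HSV)
for p in ((350,130),(365,25),(237,15),(240,45),(100,40),(280,100),(239,340)): print(p,h[p[1],p[0]])
rects(c,"blank",.034);rects(c,"filler",.034)
c=pickle.load(open("pics/w3.pkl","rb"));rects(c,"wedge",.024)
E
```

```text
(350, 130) [ 13 139 173]
(365, 25) [ 13 139 108]
(237, 15) [ 19  88 209]
(240, 45) [ 17  93 143]
(100, 40) [ 17 104 187]
(280, 100) [ 16 103 178]
(239, 340) [ 6 23 55]
blank px [379. 259.] ctr 614.3 141.8 size 61.9 22.5 long-axis yaw 7.3
blank px [349. 142.] ctr 556.2 279.4 size 57.9 46.4 long-axis yaw -4.2
blank px [364.  41.] ctr 558.0 386.6 size 58.5 50.3 long-axis yaw 8.0
filler px [425.  25.] ctr 619.3 411.8 size 60.2 8.7 long-axis yaw 7.3
filler px [329. 128.] ctr 534.8 272.3 size 785.1 301.8 long-axis yaw 7.3
wedge px [174. 260.] ctr 384.4 -168.8 size 86.5 15.3 long-axis yaw -12.5
wedge px [624. 201.] ctr 1018.1 7.6 size 236.0 78.2 long-axis yaw -70.3
wedge px [215. 141.] ctr 438.2 17.5 size 137.9 35.0 long-axis yaw -73.8
wedge px [348.  64.] ctr 606.6 138.4 size 80.9 33.2 long-axis yaw 2.1
```

```bash
python3 -m pendant '[[[0,0,0,0,0,5.75,1],[0,0,0,0,0,5.75,1],[0.0225,0.0067,0.045,0,0,0,1],[0.0225,0.0067,0.045,0,0,0,1],[0.0225,0.0067,0.045,0,0,0,1]]]' >/dev/null
python3 -m pendant '[[[0,0,0.04,0,0,0,1],[0,0,0.04,0,0,0,1],[0,0,0.03,0,0,0,1],[0,0,0,0,0,0,1],[0,0,0,0,0,0,1]]]'
python3 -c "
from h import *
print(yaw(),pose()[1]); c=snap('wrist'); rects(c,'blank',.034,480)"
```

```text
time: 7.85
position: [0.5567, 0.2803, 0.0897]
tool_rot: [0.732, 0.681, 0.001, 0.0]
ft_force: [0.0, 0.5, -0.2]
grip_width: 0.087
grip_force: 0.0
85.87885881202298 [0.55665521 0.28028008 0.08969944]
blank px [320. 257.] ctr 556.8 282.5 size 58.9 52.1 long-axis yaw -4.1
blank px [307.  57.] ctr 558.3 388.3 size 58.7 49.3 long-axis yaw 8.6
```

```bash
python3 -m pendant '[[[0,0,0.03,0,0,0,1],[0,0,0.03,0,0,0,1],[0.001,0,0.0067,0,0,0,1],[0,0,0,0,0,0,1],[0,0,0,0,0,0,0]]]' 30 
python3 -m pendant '[[[0,0,0,0,0,0,0],[0,0,0,0,0,0,0],[0,0,0,0,0,0,0],[0,0,0,0,0,0,0],[0,0,0,0,0,0,0]]]'
python3 -m pendant '[[[0,0,-0.03,0,0,0,0],[0,0,-0.03,0,0,0,0],[0,0,-0.03,0,0,0,0],[0,0,-0.01,0,0,0,0],[0,0,0,0,0,0,0]]]'
python3 -c "
from h import *
print(yaw(),pose()[1])"
```

```text
time: 8.52
position: [0.5568, 0.2817, 0.0235]
tool_rot: [0.732, 0.681, 0.001, 0.001]
ft_force: [-0.1, 0.6, 0.4]
grip_width: 0.0827
grip_force: 0.0
time: 9.15
position: [0.5558, 0.2814, 0.0223]
tool_rot: [0.732, 0.681, 0.0, 0.0]
ft_force: [-1.1, -0.1, 4.0]
grip_width: 0.0595
grip_force: 30.0
time: 9.78
position: [0.5555, 0.2813, 0.1218]
tool_rot: [0.732, 0.681, 0.0, 0.0]
ft_force: [0.2, 0.1, -0.1]
grip_width: 0.0597
grip_force: 30.0
85.90984956930295 [0.55553344 0.28126434 0.12180755]
```

```bash
cat >> h.py <<'E'
TO=np.array([610.4,33.5]); TY=6.69
def tray(p=None):
    "world mm (default TCP) -> tray x,y"
    if p is None: p=pose()[1][:2]*1000
    a=np.radians(TY); return np.array([[np.cos(a),np.sin(a)],[-np.sin(a),np.cos(a)]])@(np.asarray(p)-TO)
def st():
    o=get_obs(); R=Ro.from_quat(o["tool_rot"]).as_matrix(); f=R.T@o["ft_force"]
    print("t %.1f"%o["time"],"tray",tray().round(1),"world",(pose()[1]*1000).round(1),"yaw %.2f"%yaw(),"F(tool)",f.round(1),"w %.1f"%(o["grip_width"]*1000),"gf %.0f"%o["grip_force"])
def go(xy,yw):
    "shift in tool axes (after turning to yaw yw) to world xy mm; turn about tool z"
    d=np.asarray(xy)-pose()[1][:2]*1000; a=np.radians(yw)
    print("turn z %.2f"%-((yw-yaw()+180)%360-180),"dx %.1f dy %.1f"%(d@[np.cos(a),np.sin(a)],d@[np.sin(a),-np.cos(a)]))
def tw(xy):
    a=np.radians(TY); return TO+np.array([[np.cos(a),-np.sin(a)],[np.sin(a),np.cos(a)]])@np.asarray(xy)
E
python3 -c "
from h import *
st();go(tw((4,68)),96.69)"
```

```text
t 9.8 tray [-25.6 252.5] world [555.5 281.3 121.8] yaw 85.91 F(tool) [0.1 0.2 0.1] w 59.7 gf 30
turn z -10.78 dx -184.5 dy 29.6
```

```bash
python3 -m pendant '[[[0,0,0,0,0,-5.4,0],[0,0,0,0,0,-5.4,0],[-0.0307,0.0042,0,0,0,0,0],[-0.0307,0.0042,0,0,0,0,0],[-0.0307,0.0042,0,0,0,0,0]]]' >/dev/null
python3 -m pendant '[[[-0.0307,0.0042,0,0,0,0,0],[-0.0307,0.0042,0,0,0,0,0],[-0.0307,0.0042,0,0,0,0,0],[0,0,0,0,0,0,0],[0,0,0.03,0,0,0,0]]]' >/dev/null
python3 -m pendant '[[[0,0,0.03,0,0,0,0],[0,0,0.012,0,0,0,0],[0,0,0,0,0,0,0],[0,0,0,0,0,0,0],[0,0,0,0,0,0,0]]]' >/dev/null
python3 -c "
from h import *
st();go(tw((0,68)),96.69);c=snap('wrist');save(c,'p1.png')"
```

```text
t 11.7 tray [ 0.5 68.3] world [602.9 101.4  51. ] yaw 96.72 F(tool) [ 0.2 -0.6  1. ] w 60.0 gf 3
turn z 0.03 dx -0.3 dy -0.5
```

View pics/p1.png

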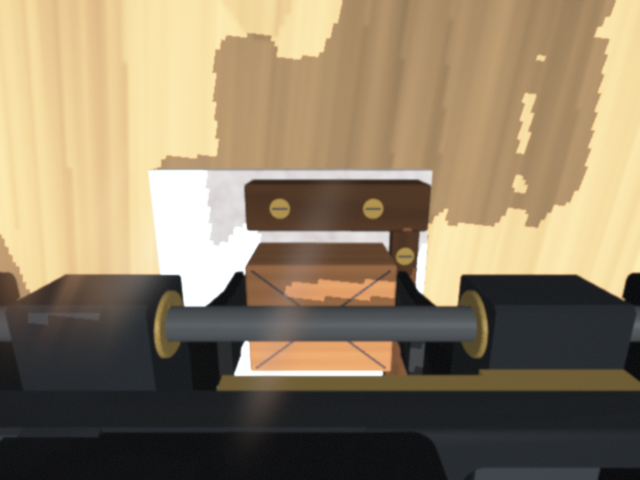

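```bash
python3 -m pendant '[[[0,0,0,0,0,0,0],[0,0,0,0,0,0,0],[0,0,0,0,0,0,0],[0,0,0.005,0,0,0,0],[0,0,0.005,0,0,0,0]]]' 30 >/dev/null
python3 -c "
from h import *
st()"
python3 -m pendant '[[[0,0,0.003,0,0,0,0],[0,0,0.002,0,0,0,0],[0,0,0,0,0,0,0],[0,0,0,0,0,0,0],[0,0,0,0,0,0,0]]]' >/dev/null
python3 -c "
from h import *
st()"
```

```text
t 12.3 tray [-0.5 68.2] world [602.  101.2  39.4] yaw 96.71 F(tool) [ 0.  -0.3  0.2] w 59.7 gf 30
t 12.9 tray [-0.3 68.3] world [602.2 101.3  35. ] yaw 96.71 F(tool) [-0.6  0.4 -0.1] w 59.9 gf 30
```

```bash
for i in 1; do python3 -m pendant '[[[0.001,0.001,0,0,0,0,0],[0.001,0.001,0,0,0,0,0],[0.001,0.001,0,0,0,0,0],[0,0.0,0,0,0,0,0],[0,0,0,0,0,0,0]]]' >/dev/null
python3 -c "
from h import *
st()"; done
python3 -m pendant '[[[0.001,0.001,0,0,0,0,0],[0.001,0.001,0,0,0,0,0],[0,0,0,0,0,0,0],[0,0.0,0,0,0,0,0],[0,0,0,0,0,0,0]]]' >/dev/null
python3 -c "
from h import *
st()"
```

```text
t 13.6 tray [ 2.6 71.3] world [604.7 104.6  34.8] yaw 96.71 F(tool) [-0.3  0.6  1.2] w 59.8 gf 30
t 14.2 tray [ 4.6 73.3] world [606.4 106.8  34.8] yaw 96.71 F(tool) [-0.5  0.1  0.3] w 59.8 gf 30
```

```bash
python3 -m pendant '[[[0.001,0.0005,0,0,0,0,0],[0.001,0.0005,0,0,0,0,0],[0,0,0,0,0,0,0],[0,0.0,0,0,0,0,0],[0,0,0,0,0,0,0]]]' >/dev/null
python3 -c "
from h import *
st()"
python3 -m pendant '[[[0.001,0.0005,0,0,0,0,0],[0.001,0.0005,0,0,0,0,0],[0,0,0,0,0,0,0],[0,0.0,0,0,0,0,0],[0,0,0,0,0,0,0]]]' >/dev/null
python3 -c "
from h import *
st();c=snap('wrist');save(c,'p2.png')"
```

```text
t 14.8 tray [ 5.2 74.4] world [606.9 108.   34.9] yaw 96.72 F(tool) [-4.3 -1.5 -0.4] w 60.0 gf 30
t 15.4 tray [ 5.3 74.5] world [607.  108.1  34.9] yaw 96.77 F(tool) [-11.2  -3.9  -3.3] w 59.7 gf 30
```

View pics/p2.png

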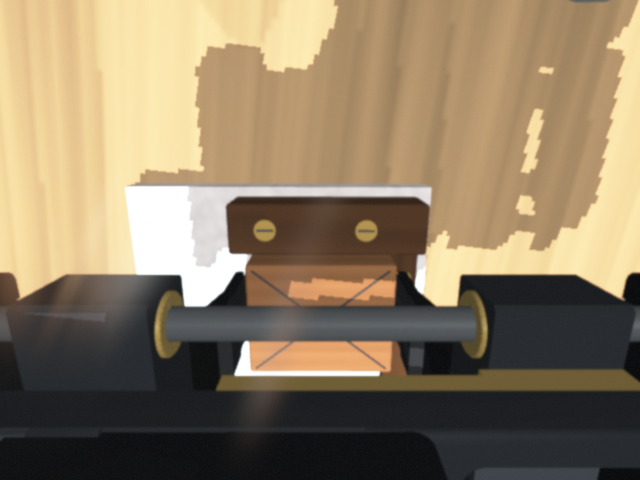

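```bash
python3 -m pendant '[[[-0.0015,-0.0005,0.0004,0,0,0,0],[0,0,0,0,0,0,0],[0,0,0,0,0,0,1],[0,0,0,0,0,0,1],[0,0,0,0,0,0,1]]]' >/dev/null
python3 -m pendant '[[[0,0,0,0,0,0,1],[0,0,-0.03,0,0,0,1],[0,0,-0.03,0,0,0,1],[0,0,-0.03,0,0,0,1],[0,0,0,0,0,0,1]]]' >/dev/null
python3 -c "
from h import *
st();go((558.2,387.5),98.4);c=snap('wrist');rects(c,'blank',.046,480)"
```

```text
t 16.8 tray [ 8.1 75.7] world [609.6 109.7 127. ] yaw 96.72 F(tool) [-0.5  0.1  0.7] w 87.0 gf 0
turn z -1.68 dx 282.4 dy -10.3
blank px [364. 358.] ctr 650.2 34.4 size 25.6 10.4 long-axis yaw -81.8
blank px [ 53. 257.] ctr 439.4 85.0 size 26.8 21.5 long-axis yaw 86.2
blank px [324. 238.] ctr 608.6 112.8 size 83.2 77.3 long-axis yaw -84.9
```

```bash
python3 -m pendant '[[[0.04,-0.0015,0,0,0,-1.68,1],[0.04,-0.0015,0,0,0,0,1],[0.04,-0.0015,0,0,0,0,1],[0.04,-0.0015,0,0,0,0,1],[0.04,-0.0015,0,0,0,0,1]]]' >/dev/null
python3 -m pendant '[[[0.04,-0.0015,0,0,0,0,1],[0.04,-0.0015,0.01,0,0,0,1],[0.002,0,0.02,0,0,0,1],[0,0,0,0,0,0,1],[0,0,0,0,0,0,1]]]' >/dev/null
python3 -c "
from h import *
st();c=snap('wrist');rects(c,'blank',.034,480);go((558.2,388),98.4)"
```

```text
t 18.1 tray [-11.6 356. ] world [557.4 385.7  93.6] yaw 98.31 F(tool) [-0.7 -0.2 -0.3] w 87.2 gf 0
blank px [323. 249.] ctr 558.0 391.9 size 58.9 51.8 long-axis yaw 8.4
turn z -0.11 dx 2.1 dy 0.6
```

```bash
python3 -m pendant '[[[0.0017,0.0006,0.035,0,0,0,1],[0,0,0.0353,0,0,0,1],[0,0,0,0,0,0,1],[0,0,0,0,0,0,1],[0,0,0,0,0,0,0]]]' 30 
python3 -m pendant '[[[0,0,0,0,0,0,0],[0,0,0,0,0,0,0],[0,0,0,0,0,0,0],[0,0,0,0,0,0,0],[0,0,0,0,0,0,0]]]'
python3 -m pendant '[[[0,0,-0.03,0,0,0,0],[0,0,-0.03,0,0,0,0],[0,0,-0.03,0,0,0,0],[0,0,-0.01,0,0,0,0],[0,0,0,0,0,0,0]]]' >/dev/null
python3 -c "
from h import *
st();go(tw((0,19)),96.7)"
```

```text
time: 18.73
position: [0.5592, 0.3893, 0.0263]
tool_rot: [0.654, 0.757, 0.002, 0.001]
ft_force: [1.0, 0.0, 0.3]
grip_width: 0.0823
grip_force: 0.0
time: 19.35
position: [0.5578, 0.3891, 0.0247]
tool_rot: [0.653, 0.757, 0.0, 0.0]
ft_force: [-2.3, -0.0, 4.5]
grip_width: 0.0599
grip_force: 30.0
t 20.0 tray [-11.  359.1] world [557.6 388.9 124.1] yaw 98.39 F(tool) [ 0.3 -0.3  0.7] w 59.6 gf 30
turn z 1.69 dx -340.1 dy 10.9
```

```bash
python3 -m pendant '[[[0,0,0,0,0,1.69,0],[-0.0378,0.0012,0,0,0,0,0],[-0.0378,0.0012,0,0,0,0,0],[-0.0378,0.0012,0,0,0,0,0],[-0.0378,0.0012,0,0,0,0,0]]]' >/dev/null
python3 -m pendant '[[[-0.0378,0.0012,0,0,0,0,0],[-0.0378,0.0012,0,0,0,0,0],[-0.0378,0.0012,0,0,0,0,0],[-0.0378,0.0012,0,0,0,0,0],[-0.0378,0.0012,0,0,0,0,0]]]' >/dev/null
python3 -m pendant '[[[0,0,0,0,0,0,0],[0,0,0.02,0,0,0,0],[0,0,0.02,0,0,0,0],[0,0,0,0,0,0,0],[0,0,0,0,0,0,0]]]' >/dev/null
python3 -c "
from h import *
st()"
```

```text
t 21.9 tray [-0.1 19.6] world [608.   53.   84.1] yaw 96.73 F(tool) [-0.3  0.6  0.8] w 59.8 gf 30
```

Down, then push to the first block and the fence.

```bash
python3 -m pendant '[[[0,0,0.02,0,0,0,0],[0,0,0.02,0,0,0,0],[0,0,0.0065,0,0,0,0],[0,0,0,0,0,0,0],[0,0,0,0,0,0,0]]]' >/dev/null
python3 -c "
from h import *
st()"
python3 -m pendant '[[[0.001,0.001,0,0,0,0,0],[0.001,0.001,0,0,0,0,0],[0.001,0.001,0,0,0,0,0],[0.001,0.001,0,0,0,0,0],[0,0,0,0,0,0,0]]]' >/dev/null
python3 -c "
from h import *
st()"
python3 -m pendant '[[[0.001,0.0005,0,0,0,0,0],[0.001,0.0005,0,0,0,0,0],[0,0,0,0,0,0,0],[0,0,0,0,0,0,0],[0,0,0,0,0,0,0]]]' >/dev/null
python3 -c "
from h import *
st()"
```

```text
t 22.5 tray [ 0.6 18.8] world [608.8  52.3  38.6] yaw 96.70 F(tool) [0.4 0.2 0.4] w 59.8 gf 30
t 23.1 tray [ 4. 23.] world [611.6  56.8  37.6] yaw 96.71 F(tool) [-0.5  0.8  0.3] w 60.1 gf 30
t 23.7 tray [ 4.6 24.3] world [612.1  58.2  37.6] yaw 96.71 F(tool) [-6.5 -2.3  0.3] w 59.8 gf 30
```

```bash
python3 -m pendant '[[[-0.001,-0.0003,0.0008,0,0,0,0],[0,0,0,0,0,0,0],[0,0,0,0,0,0,1],[0,0,0,0,0,0,1],[0,0,0,0,0,0,1]]]' >/dev/null
python3 -m pendant '[[[0,0,-0.025,0,0,0,1],[0,0,-0.035,0,0,0,1],[0.034,-0.019,-0.02,0,0,0,1],[0.034,-0.019,-0.02,0,0,0,1],[0.034,-0.019,-0.02,0,0,0,1]]]' >/dev/null
python3 -m pendant '[[[0.034,-0.019,0,0,0,0,1],[0.034,-0.019,0,0,0,0,1],[0.034,-0.019,0,0,0,0,1],[0.034,-0.019,0,0,0,0,1],[0.034,-0.019,0,0,0,0,1]]]' >/dev/null
python3 -m pendant '[[[0,0,0,0,0,0,1],[0,0,0,0,0,0,1],[0,0,0,0,0,0,1],[0,0,0,0,0,0,1],[0,0,0,0,0,0,1]]]' >/dev/null
python3 - <<'E'
from h import *
st();c=snap('wrist');save(c,'f2.png');pickle.dump(c,open("pics/f2.pkl","wb"))
h=cv2.cvtColor(c["img"],cv2.COLOR_RGB2HSV)
v=proj(c,[.42,.381,.034])[0];print(v); u,w=v.astype(int);print(h[w-6:w+7:6,u-60:u+61:10].tolist())
E
```

```text
t 26.2 tray [-147.1  295.3] world [429.9 309.7 156.8] yaw 96.63 F(tool) [ 0.2  0.9 -0.5] w 87.1 gf 0
[317.85172361 133.24760142]
[[[17, 103, 193], [17, 105, 204], [17, 103, 212], [17, 101, 201], [18, 87, 144], [19, 86, 140], [18, 88, 139], [19, 87, 143], [19, 88, 145], [17, 102, 127], [16, 103, 149], [17, 104, 186], [17, 103, 191]], [[17, 103, 194], [17, 104, 206], [17, 103, 212], [17, 103, 210], [19, 86, 143], [19, 87, 140], [19, 87, 138], [19, 88, 142], [19, 86, 145], [17, 98, 133], [17, 102, 193], [17, 104, 191], [16, 103, 191]], [[17, 104, 193], [16, 101, 206], [17, 103, 213], [16, 103, 210], [19, 88, 145], [19, 86, 140], [19, 88, 139], [19, 89, 140], [18, 88, 154], [18, 92, 193], [17, 103, 194], [17, 104, 196], [17, 103, 190]]]
```

View pics/f2.png

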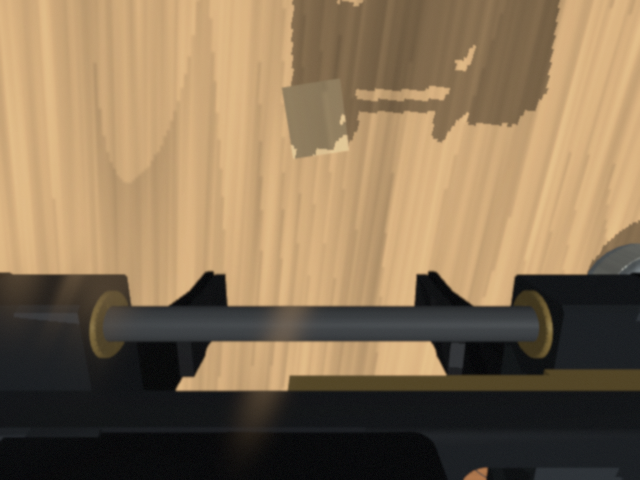

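```bash
sed -i 's/"filler":lambda.*/"filler":lambda h:(h[...,1]<97)\&(h[...,1]>60)\&(h[...,2]>110)\&(h[...,0]<24)\&(h[...,0]>15)}/' h.py; python3 - <<'E'
from h import *
c=pickle.load(open("pics/f2.pkl","rb"));rects(c,'filler',.034)
print(plane(c,[(284,89),(341,79),(349,149),(297,158)],.034).round(4))
go((419,385),107)
E
```

```text
filler px [316. 118.] ctr 417.6 390.3 size 48.7 40.7 long-axis yaw -75.3
[[0.3938 0.4072 0.034 ]
 [0.4315 0.4179 0.034 ]
 [0.4431 0.3729 0.034 ]
 [0.4072 0.3624 0.034 ]]
turn z -10.35 dx 75.1 dy 11.7
```

```bash
python3 -c "
from h import *
go((418,389.5),104.8)"
```

```text
turn z -8.15 dx 80.1 dy 9.0
```

```bash
python3 -m pendant '[[[0,0,0,0,0,-8.15,1],[0.027,0.003,0.02,0,0,0,1],[0.027,0.003,0.02,0,0,0,1],[0.026,0.003,0.02,0,0,0,1],[0,0,0,0,0,0,1]]]' >/dev/null
python3 -m pendant '[[[0,0,0.035,0,0,0,1],[0,0,0.035,0,0,0,1],[0,0,0.0033,0,0,0,1],[0,0,0,0,0,0,1],[0,0,0,0,0,0,0]]]' 30 
python3 -m pendant '[[[0,0,0,0,0,0,0],[0,0,0,0,0,0,0],[0,0,0,0,0,0,0],[0,0,0,0,0,0,0],[0,0,0,0,0,0,0]]]'
python3 -m pendant '[[[0,0,0,0,0,0,0],[0,0,-0.03,0,0,0,0],[0,0,-0.03,0,0,0,0],[0,0,-0.03,0,0,0,0],[0,0,-0.01,0,0,0,0]]]' >/dev/null
python3 -c "
from h import *
st();go(tw((0,-29)),96.7)"
```

```text
time: 27.52
position: [0.4188, 0.3902, 0.0252]
tool_rot: [0.61, 0.792, 0.001, 0.001]
ft_force: [0.4, 0.5, -0.7]
grip_width: 0.0826
grip_force: 0.0
time: 28.15
position: [0.4176, 0.3898, 0.0235]
tool_rot: [0.61, 0.793, -0.0, -0.0]
ft_force: [0.1, -0.1, 0.5]
grip_width: 0.0397
grip_force: 30.0
t 28.8 tray [-149.   376.8] world [418.5 390.4 125.2] yaw 104.85 F(tool) [ 0.3 -0.   0.4] w 39.8 gf 30
turn z 8.15 dx -405.8 dy 149.0
```

```bash
python3 -m pendant '[[[0,0,0,0,0,8.15,0],[-0.0338,0.0124,0,0,0,0,0],[-0.0338,0.0124,0,0,0,0,0],[-0.0338,0.0124,0,0,0,0,0],[-0.0338,0.0124,0,0,0,0,0]]]' >/dev/null
python3 -m pendant '[[[-0.0338,0.0124,0,0,0,0,0],[-0.0338,0.0124,0,0,0,0,0],[-0.0338,0.0124,0,0,0,0,0],[-0.0338,0.0124,0,0,0,0,0],[-0.0338,0.0124,0,0,0,0,0]]]' >/dev/null
python3 -m pendant '[[[-0.0338,0.0124,0,0,0,0,0],[-0.0338,0.0124,0,0,0,0,0],[-0.0338,0.0124,0,0,0,0,0],[0,0,0.02,0,0,0,0],[0,0,0.02,0,0,0,0]]]' >/dev/null
python3 -c "
from h import *
st()"
```

```text
t 30.6 tray [ -1.5 -29.9] world [612.4   3.6  82.1] yaw 96.62 F(tool) [-0.3 -0.1 -0.6] w 39.5 gf 30
```

```bash
python3 -m pendant '[[[0,0,0.02,0,0,0,0],[0,0,0.02,0,0,0,0],[0,0,0.003,0,0,0,0],[0,0,0,0,0,0,0],[0,0,0,0,0,0,0]]]' >/dev/null
python3 -c "
from h import *
st()"
python3 -m pendant '[[[0.001,0.001,0,0,0,0,0],[0.001,0.001,0,0,0,0,0],[0.001,0,0,0,0,0,0],[0.001,0,0,0,0,0,0],[0,0,0,0,0,0,0]]]' >/dev/null
python3 -c "
from h import *
st()"
python3 -m pendant '[[[0.001,0,0,0,0,0,0],[0.001,0,0,0,0,0,0],[0,0,0,0,0,0,0],[0,0,0,0,0,0,0],[0,0,0,0,0,0,0]]]' >/dev/null
python3 -c "
from h import *
st()"
```

```text
t 31.3 tray [ -0.4 -29.4] world [613.4   4.3  41.3] yaw 96.71 F(tool) [ 0.1 -0.1 -0.2] w 39.4 gf 30
t 31.9 tray [  0.9 -25.1] world [614.2   8.7  40.5] yaw 96.71 F(tool) [-0.2 -0.1  0.9] w 40.1 gf 30
t 32.5 tray [  1.  -24.2] world [614.2   9.6  40.6] yaw 96.71 F(tool) [-5.  -0.9  1.1] w 39.7 gf 30
```

```bash
python3 -m pendant '[[[-0.0015,0,0.002,0,0,0,0],[0,0,0.0027,0,0,0,0],[0,0,0,0,0,0,0],[0.001,0,0,0,0,0,0],[0.0005,0,0,0,0,0,0]]]' >/dev/null
python3 -c "
from h import *
st()"
python3 -m pendant '[[[-0.0005,0,0,0,0,0,0],[0,0,0,0,0,0,1],[0,0,0,0,0,0,1],[0,0,0,0,0,0,1],[0,0,-0.01,0,0,0,1]]]' >/dev/null
python3 -m pendant '[[[0,0,-0.04,0,0,0,1],[0,0,-0.04,0,0,0,1],[0,0,-0.03,0,0,0,1],[0,0,-0.02,0,0,0,1],[0,0,0,0,0,0,1]]]' >/dev/null
python3 -c "
from h import *
st();go((590,-185),96.7);c=snap('wrist');save(c,'p4.png');pickle.dump(c,open('pics/p4.pkl','wb'))"
```

```text
t 33.1 tray [  0.9 -24.2] world [614.2   9.6  35.8] yaw 96.74 F(tool) [-6.3 -1.1  1.1] w 39.9 gf 30
t 34.4 tray [  2.2 -23.9] world [615.4  10.  178.4] yaw 96.71 F(tool) [ 0.  -0.3  0.1] w 87.1 gf 0
turn z 0.01 dx -190.7 dy -48.0
```

View pics/p4.png

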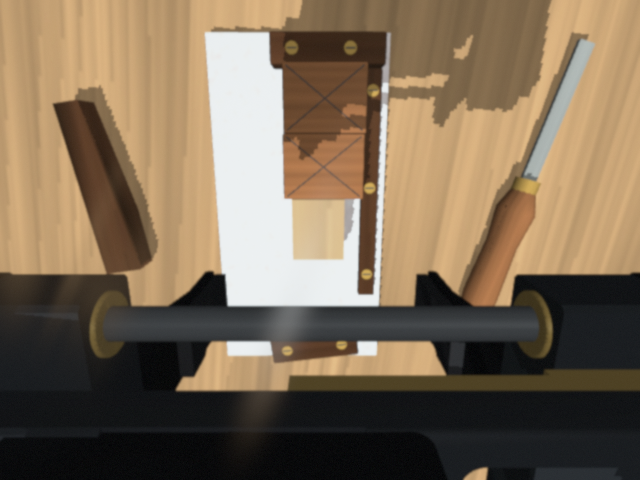

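```bash
python3 -m pendant '[[[-0.0337,-0.0087,0,0,0,0,1],[-0.0337,-0.0087,0,0,0,0,1],[-0.0337,-0.0087,0,0,0,0,1],[-0.0337,-0.0087,0,0,0,0,1],[-0.0337,-0.0087,0,0,0,0,1]]]' >/dev/null
python3 -m pendant '[[[-0.0337,-0.0087,0,0,0,0,1],[-0.0337,-0.0087,0,0,0,0,1],[-0.0337,-0.0087,0,0,0,0,1],[-0.0337,-0.0087,0,0,0,0,1],[0,0,0,0,0,0,1]]]' >/dev/null
python3 -m pendant '[[[0,0,0,0,0,0,1],[0,0,0,0,0,0,1],[0,0,0,0,0,0,1],[0,0,0,0,0,0,1],[0,0,0,0,0,0,1]]]' >/dev/null
python3 -c "
from h import *
st();c=snap('wrist');save(c,'f1.png');pickle.dump(c,open('pics/f1.pkl','wb'));rects(c,'filler',.034)
c=pickle.load(open('pics/w1.pkl','rb'));rects(c,'filler',.034)"
```

```text
t 36.3 tray [ -77.1 -326.8] world [ 571.8 -300.   176. ] yaw 96.72 F(tool) [-0.5 -0.8  0.6] w 87.1 gf 0
filler px [337. 245.] ctr 586.9 -313.3 size 41.7 7.5 long-axis yaw -88.2
filler px [437. 218.] ctr 662.4 -283.0 size 71.9 9.7 long-axis yaw -88.5
filler px [610. 214.] ctr 798.7 -264.2 size 90.3 11.7 long-axis yaw -89.4
filler px [324. 178.] ctr 570.8 -261.9 size 51.5 47.1 long-axis yaw 81.6
filler px [394. 137.] ctr 618.8 -225.4 size 51.1 8.3 long-axis yaw 88.5
filler px [409. 185.] ctr 634.8 -262.8 size 131.0 11.3 long-axis yaw -89.5
filler px [371. 185.] ctr 607.5 -265.6 size 131.1 10.4 long-axis yaw -89.7
filler px [535. 101.] ctr 715.3 -185.9 size 22.6 16.9 long-axis yaw -87.1
filler px [51. 74.] ctr 367.6 -212.7 size 28.0 13.4 long-axis yaw 86.7
filler px [604. 151.] ctr 778.1 -222.4 size 179.0 9.3 long-axis yaw 89.6
filler px [275. 139.] ctr 528.6 -242.8 size 201.4 15.7 long-axis yaw 85.5
filler px [311.  85.] ctr 568.9 -259.5 size 48.9 40.6 long-axis yaw 80.9
```

```bash
python3 -c "
from h import *
go((569.5,-260),81.2)"
```

```text
turn z 15.51 dx 39.3 dy -8.4
```

```bash
python3 -m pendant '[[[0,0,0,0,0,7.75,1],[0,0,0,0,0,7.75,1],[0.0197,-0.0042,0.035,0,0,0,1],[0.0196,-0.0042,0.035,0,0,0,1],[0,0,0.02,0,0,0,1]]]' >/dev/null
python3 -m pendant '[[[0,0,0.03,0,0,0,1],[0,0,0.03,0,0,0,1],[0,0,0.002,0,0,0,1],[0,0,0,0,0,0,1],[0,0,0,0,0,0,1]]]' >/dev/null
python3 -m pendant '[[[0,0,0,0,0,0,0],[0,0,0,0,0,0,0],[0,0,0,0,0,0,0],[0,0,0,0,0,0,0],[0,0,0,0,0,0,0]]]' 30
python3 -m pendant '[[[0,0,0,0,0,0,0],[0,0,-0.03,0,0,0,0],[0,0,-0.03,0,0,0,0],[0,0,-0.03,0,0,0,0],[0,0,-0.01,0,0,0,0]]]' >/dev/null
python3 -c "
from h import *
st();go(tw((1,-79)),96.7)"
```

```text
time: 38.25
position: [0.5694, -0.2602, 0.0238]
tool_rot: [0.759, 0.651, -0.0, -0.0]
ft_force: [-1.0, 0.3, 1.5]
grip_width: 0.045
grip_force: 0.0
t 38.9 tray [ -74.1 -287.6] world [ 570.3 -260.8  125.7] yaw 81.20 F(tool) [0.1 0.4 0.8] w 39.7 gf 30
turn z -15.50 dx 208.6 dy 75.1
```

```bash
python3 -m pendant '[[[0,0,0,0,0,-7.75,0],[0,0,0,0,0,-7.75,0],[0.0298,0.0107,0,0,0,0,0],[0.0298,0.0107,0,0,0,0,0],[0.0298,0.0107,0,0,0,0,0]]]' >/dev/null
python3 -m pendant '[[[0.0298,0.0107,0,0,0,0,0],[0.0298,0.0107,0,0,0,0,0],[0.0298,0.0107,0,0,0,0,0],[0.0298,0.0107,0,0,0,0,0],[0,0,0.02,0,0,0,0]]]' >/dev/null
python3 -m pendant '[[[0,0,0.02,0,0,0,0],[0,0,0.02,0,0,0,0],[0,0,0.012,0,0,0,0],[0,0,0,0,0,0,0],[0,0,0,0,0,0,0]]]' >/dev/null
python3 -c "
from h import *
st()"
```

```text
t 40.8 tray [  0.3 -78.5] world [619.9 -44.5  52.2] yaw 96.69 F(tool) [ 0.7 -0.7 -0.6] w 39.8 gf 30
```

```bash
python3 -m pendant '[[[0,0,0.01,0,0,0,0],[0,0,0.0057,0,0,0,0],[0,0,0,0,0,0,0],[0.001,0,0,0,0,0,0],[0.001,0,0,0,0,0,0]]]' >/dev/null
python3 -m pendant '[[[0.001,0,0,0,0,0,0],[0.001,0,0,0,0,0,0],[0.001,0,0,0,0,0,0],[0.001,0,0,0,0,0,0],[0,0,0,0,0,0,0]]]' >/dev/null
python3 -c "
from h import *
st()"
python3 -m pendant '[[[0.001,0,0,0,0,0,0],[0.0005,0,0,0,0,0,0],[0.0,0,0,0,0,0,0],[0,0,0,0,0,0,0],[0,0,0,0,0,0,0]]]' >/dev/null
python3 -c "
from h import *
st()"
```

```text
t 42.0 tray [ -0.1 -72.2] world [618.7 -38.2  36.1] yaw 96.71 F(tool) [-0.7  0.2  1.2] w 39.5 gf 30
t 42.6 tray [  0. -72.] world [618.8 -38.   36.2] yaw 96.72 F(tool) [-4.7 -1.7  0.4] w 40.4 gf 30
```

```bash
python3 -m pendant '[[[-0.0008,0,0,0,0,0,0],[0,0,0,0,0,0,1],[0,0,0,0,0,0,1],[0,0,0,0,0,0,1],[0,0,-0.01,0,0,0,1]]]' >/dev/null
python3 -m pendant '[[[0,0,-0.04,0,0,0,1],[0,0,-0.04,0,0,0,1],[0,0,-0.03,0,0,0,1],[-0.004,-0.036,-0.02,0,0,0,1],[-0.004,-0.036,0,0,0,0,1]]]' >/dev/null
python3 -m pendant '[[[-0.004,-0.036,0,0,0,0,1],[-0.004,-0.036,0,0,0,0,1],[-0.004,-0.036,0,0,0,0,1],[0,0,0,0,0,0,1],[0,0,0,0,0,0,1]]]' >/dev/null
python3 -m pendant '[[[0,0,0,0,0,0,1],[0,0,0,0,0,0,1],[0,0,0,0,0,0,1],[0,0,0,0,0,0,1],[0,0,0,0,0,0,1]]]' >/dev/null
python3 -c "
from h import *
st();c=snap('wrist');save(c,'wd.png');pickle.dump(c,open('pics/wd.pkl','wb'));rects(c,'wedge',.024)"
```

```text
t 45.1 tray [-180.   -91.6] world [442.3 -78.4 176.1] yaw 96.70 F(tool) [ 0.6 -0.2  0.6] w 86.9 gf 0
wedge px [531. 263.] ctr 622.9 -89.4 size 83.9 14.3 long-axis yaw 6.7
wedge px [603. 149.] ctr 655.2 6.4 size 64.1 8.3 long-axis yaw -83.7
wedge px [536. 106.] ctr 595.1 19.6 size 168.8 26.6 long-axis yaw -84.6
wedge px [323. 100.] ctr 434.7 17.2 size 140.3 29.8 long-axis yaw -73.3
```

View pics/wd.png

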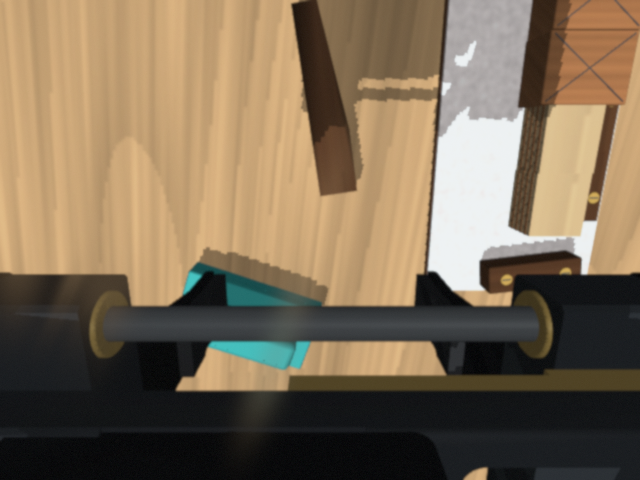

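```bash
python3 -c "
from h import *
go((447.9,-26.9),106.7)"
```

```text
turn z -10.00 dx 47.8 dy 20.2
```

```bash
python3 -m pendant '[[[0,0,0,0,0,-10,1],[0.024,0.0101,0.03,0,0,0,1],[0.0238,0.0101,0.03,0,0,0,1],[0,0,0.03,0,0,0,1],[0,0,0,0,0,0,1]]]' >/dev/null
python3 -m pendant '[[[0,0,0.03,0,0,0,1],[0,0,0.03,0,0,0,1],[0,0,0.0095,0,0,0,1],[0,0,0,0,0,0,1],[0,0,0,0,0,0,1]]]' >/dev/null
python3 -c "
from h import *
st()"
python3 -m pendant '[[[0,0,0,0,0,0,0],[0,0,0,0,0,0,0],[0,0,0,0,0,0,0],[0,0,0,0,0,0,0],[0,0,0,0,0,0,0]]]' 40 >/dev/null
python3 -m pendant '[[[0,0,0,0,0,0,0],[0,0,-0.03,0,0,0,0],[0,0,-0.03,0,0,0,0],[0,0,-0.03,0,0,0,0],[0,0,-0.01,0,0,0,0]]]' >/dev/null
python3 -c "
from h import *
st();go(tw((-60-46-0.8-5,-113+.6)),6.7)"
```

```text
t 46.4 tray [-167.8  -41.4] world [448.6 -27.2  17.7] yaw 106.69 F(tool) [-0.2  0.2 -0. ] w 87.3 gf 0
t 47.7 tray [-167.9  -41.3] world [448.5 -27.1 117.9] yaw 106.71 F(tool) [-0.1 -0.4  0.4] w 29.4 gf 40
turn z 100.01 dx 56.0 dy 71.1
```

```bash
python3 -m pendant '[[[0,0,0,0,0,10,0],[0,0,0,0,0,10,0],[0,0,0,0,0,10,0],[0,0,0,0,0,10,0],[0,0,0,0,0,10,0]]]' >/dev/null
python3 -m pendant '[[[0,0,0,0,0,10,0],[0,0,0,0,0,10,0],[0,0,0,0,0,10,0],[0,0,0,0,0,10,0],[0,0,0,0,0,10,0]]]' >/dev/null
python3 -m pendant '[[[0.0187,0.0237,0,0,0,0,0],[0.0187,0.0237,0,0,0,0,0],[0.0187,0.0237,0,0,0,0,0],[0,0,0,0,0,0,0],[0,0,0,0,0,0,0]]]' >/dev/null
python3 -c "
from h import *
st();go(tw((-60-46-0.8-5,-113+.6)),6.7);c=snap('wrist');save(c,'wi.png');pickle.dump(c,open('pics/wi.pkl','wb'))"
```

```text
t 49.5 tray [-114.1 -111. ] world [510.1 -90.1 115.6] yaw 6.69 F(tool) [-0.3 -0.1  1.2] w 29.2 gf 40
turn z -0.01 dx 2.3 dy 1.4
```

View pics/wi.png

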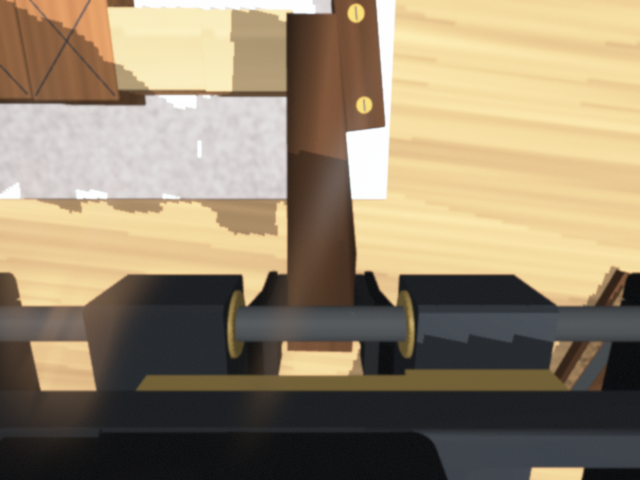

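```bash
python3 -m pendant '[[[0.0023,0.0014,0.02,0,0,0,0],[0,0,0.015,0,0,0,0],[0,0,0.01,0,0,0,0],[0,0,0,0,0,0,0],[0,0,0,0,0,0,0]]]' >/dev/null
python3 - <<'E'
from h import *
st();c=snap('wrist');save(c,'wj.png');pickle.dump(c,open('pics/wj.pkl','wb'))
h=cv2.cvtColor(c["img"],cv2.COLOR_RGB2HSV)
for r in range(20,260,25): print(r,h[r,240:420:6,2].tolist())
E
```

```text
t 50.2 tray [-109.9 -113.5] world [514.5 -92.1  71.8] yaw 6.71 F(tool) [-0.1  0.   0.8] w 29.5 gf 40
20 [250, 250, 250, 250, 242, 179, 178, 101, 46, 55, 66, 74, 83, 95, 108, 119, 121, 113, 117, 124, 119, 109, 114, 118, 119, 254, 254, 254, 251, 251]
45 [247, 247, 247, 247, 179, 171, 171, 100, 49, 60, 71, 79, 89, 100, 114, 125, 126, 113, 114, 122, 122, 113, 114, 120, 122, 254, 254, 249, 241, 242]
70 [249, 249, 249, 249, 249, 177, 175, 104, 54, 64, 75, 85, 94, 106, 120, 125, 124, 113, 114, 120, 126, 120, 116, 120, 122, 223, 254, 250, 249, 249]
95 [145, 133, 107, 100, 101, 101, 101, 101, 57, 69, 81, 90, 101, 113, 125, 127, 126, 110, 115, 118, 128, 127, 117, 117, 118, 125, 254, 246, 246, 245]
120 [218, 218, 222, 225, 222, 219, 215, 215, 68, 75, 87, 96, 106, 119, 127, 126, 126, 121, 83, 87, 104, 130, 119, 114, 117, 120, 254, 244, 243, 242]
145 [207, 216, 223, 220, 220, 220, 217, 216, 74, 81, 91, 100, 112, 124, 127, 127, 126, 131, 200, 215, 215, 254, 254, 254, 254, 254, 253, 241, 243, 244]
170 [214, 213, 217, 218, 215, 219, 218, 217, 65, 61, 66, 71, 76, 83, 89, 94, 97, 99, 105, 212, 217, 254, 254, 254, 254, 254, 246, 240, 238, 236]
195 [219, 215, 214, 214, 219, 211, 210, 210, 66, 62, 70, 75, 83, 90, 97, 100, 99, 97, 76, 216, 238, 254, 254, 254, 254, 254, 237, 236, 236, 236]
220 [159, 161, 161, 164, 163, 165, 165, 165, 69, 67, 76, 83, 91, 97, 98, 96, 92, 88, 71, 209, 234, 239, 239, 241, 241, 239, 247, 247, 246, 247]
245 [167, 167, 165, 165, 165, 166, 166, 165, 72, 76, 83, 89, 92, 94, 92, 85, 81, 75, 69, 78, 249, 249, 248, 247, 246, 246, 245, 245, 244, 244]
```

View pics/wj.png

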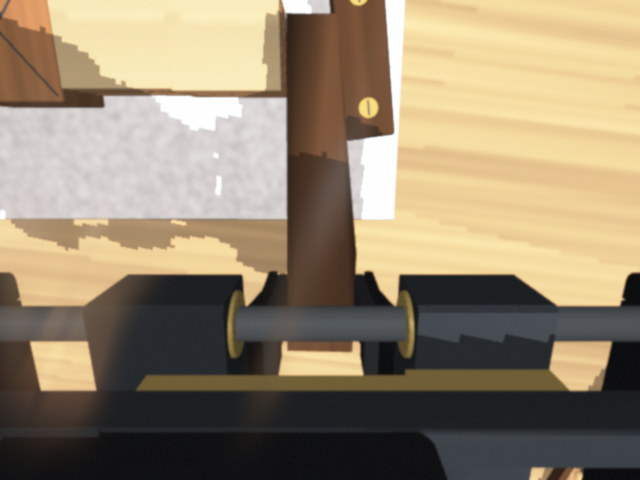

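```bash
python3 - <<'E'
from h import *
c=pickle.load(open("pics/wj.pkl","rb"))
for n,uv,z in (("wedge edge",(287.5,60),.079),("wedge edge low",(287.5,250),.079),("wedge thin end",(310,13),.079),("block edge",(281,60),.046),("block edge",(286,60),.046),("block -x edge",(200,92),.046),("cleat corner",(347,139),.034),("cleat outer corner",(393,131),.034),("board edge -x",(380,219),.012),("board -y edge",(398,150),.012),("wedge slant",(343,60),.079)):
    print(n,tray(plane(c,uv,z)[0,:2]*1000).round(1))
E
```

```text
wedge edge [ -13.5 -101.9]
wedge edge low [ -83.2 -100.3]
wedge thin end [   1.3 -109.9]
block edge [ -7.6 -96.4]
block edge [ -7.6 -98.6]
block -x edge [-20.6 -60.4]
cleat corner [ -40.7 -126.4]
cleat outer corner [ -37.  -148.5]
board edge -x [ -85.2 -147.6]
board -y edge [ -46.7 -155.8]
wedge slant [ -13.4 -121.4]
```

```bash
python3 -m pendant '[[[0,-0.002,0,0,0,-0.7,0],[0,0,0.012,0,0,0,0],[0,0,0.012,0,0,0,0],[0,0,0.010,0,0,0,0],[0,0,0,0,0,0,0]]]' >/dev/null
python3 -c "
from h import *
st()"
python3 -m pendant '[[[0,0,0.002,0,0,0,0],[0,0,0.002,0,0,0,0],[0,0,0.001,0,0,0,0],[0,0,0,0,0,0,0],[0,0,0,0,0,0,0]]]' >/dev/null
python3 -c "
from h import *
st()"
```

```text
t 50.9 tray [-111.  -111.4] world [513.1 -90.1  36.8] yaw 7.40 F(tool) [-1.7  0.9 -2.7] w 29.3 gf 40
t 51.5 tray [-112.  -111.5] world [512.1 -90.3  33.5] yaw 7.42 F(tool) [ -7.2   2.6 -15.4] w 29.4 gf 40
```

```bash
python3 -m pendant '[[[0,0,-0.003,0,0,0,0],[0,0,-0.001,0,0,0,0],[0,0,0,0,0,0,0.5],[0,0,0,0,0,0,0.5],[0,0,0,0,0,0,0.5]]]' 20 >/dev/null
python3 -m pendant '[[[0,0,0,0,0,0,0.5],[0,0,-0.03,0,0,0,0.5],[0,0,-0.03,0,0,0,0.5],[0,0,0,0,0,0,0.5],[0,0,0,0,0,0,0.5]]]' 20 >/dev/null
python3 - <<'E'
from h import *
st();c=snap('wrist');save(c,'wk.png');pickle.dump(c,open('pics/wk.pkl','wb'))
E
```

```text
t 52.8 tray [-110.5 -111.3] world [513.7 -89.9  96.3] yaw 7.40 F(tool) [ 0.  -1.1  0.9] w 43.5 gf 0
```

View pics/wk.png

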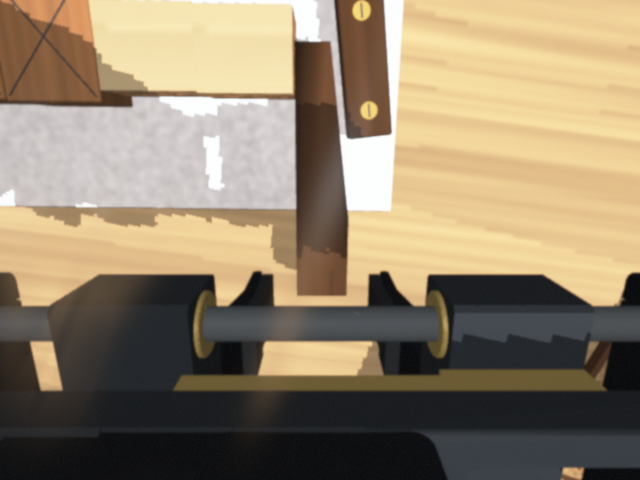

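```bash
python3 - <<'E'
from h import *
c=pickle.load(open("pics/wk.pkl","rb"))
for n,uv,z in (("thin end",(312,42),.036),("head end",(322,296),.036),("straight",(297,110),.036),("straight low",(297,280),.036),("slant",(334,100),.036),("head right",(346,280),.036)):
    print(n,tray(plane(c,uv,z)[0,:2]*1000).round(1))
rects(c,'wedge',.036,300)
E
```

```text
thin end [   6.2 -105.5]
head end [-133.6 -112.5]
straight [-26.8 -97.7]
straight low [-123.4  -97.4]
slant [ -21.5 -117.3]
head right [-123.1 -126.7]
wedge px [  7. 287.] ctr 472.1 93.9 size 17.9 10.1 long-axis yaw -5.0
wedge px [116.  98.] ctr 588.7 29.0 size 15.8 7.0 long-axis yaw -85.8
wedge px [314. 161.] ctr 572.1 -82.2 size 115.0 28.7 long-axis yaw 8.2
```

```bash
python3 -m pendant '[[[-0.023,0,0,0,0,0.7,0],[-0.023,0.0009,0,0,0,0,0],[0,0,0.02,0,0,0,0],[0,0,0.02,0,0,0,0],[0,0,0.02,0,0,0,0]]]' 20 >/dev/null
python3 -m pendant '[[[0,0,0.004,0,0,0,0],[0,0,0,0,0,0,0],[0.005,0,0,0,0,0,0],[0.005,0,0,0,0,0,0],[0.005,0,0,0,0,0,0]]]' >/dev/null
python3 -c "
from h import *
st()"
python3 -m pendant '[[[0.004,0,0,0,0,0,0],[0.004,0,0,0,0,0,0],[0.004,0,0,0,0,0,0],[0.004,0,0,0,0,0,0],[0.004,0,0,0,0,0,0]]]' >/dev/null
python3 -c "
from h import *
st()"
```

```text
t 54.1 tray [-140.5 -112.8] world [484.  -94.9  33.1] yaw 6.71 F(tool) [-0.1  0.1 -0.7] w 0.4 gf 0
t 54.7 tray [-120.8 -112.7] world [503.5 -92.5  32.6] yaw 6.70 F(tool) [-0.3 -0.5 -0.8] w 0.3 gf 0
```

```bash
python3 -m pendant '[[[0.003,0,0,0,0,0,0],[0.003,0,0,0,0,0,0],[0.003,0,0,0,0,0,0],[0.003,0,0,0,0,0,0],[0.001,0,0,0,0,0,0]]]' >/dev/null
python3 -c "
from h import *
st()"
for i in 1; do python3 -m pendant '[[[0.001,0,0,0,0,0,0],[0.001,0,0,0,0,0,0],[0.001,0,0,0,0,0,0],[0.001,0,0,0,0,0,0],[0.001,0,0,0,0,0,0]]]' >/dev/null
python3 -c "
from h import *
st()"; done
```

```text
t 55.3 tray [-107.8 -112.8] world [516.5 -91.   32.6] yaw 6.70 F(tool) [-1.4  0.1 -0.4] w 0.6 gf 0
t 56.0 tray [-103.6 -112.4] world [520.6 -90.2  32.6] yaw 6.71 F(tool) [-2.4 -1.2 -1.3] w 0.2 gf 1
```

```bash
for i in 1; do python3 -m pendant '[[[0.001,0,0,0,0,0,0],[0.001,0,0,0,0,0,0],[0.001,0,0,0,0,0,0],[0.001,0,0,0,0,0,0],[0.0,0,0,0,0,0,0]]]' >/dev/null
python3 -c "
from h import *
st()"; python3 -m pendant '[[[0.001,0,0,0,0,0,0],[0.001,0,0,0,0,0,0],[0.001,0,0,0,0,0,0],[0.0,0,0,0,0,0,0],[0.0,0,0,0,0,0,0]]]' >/dev/null
python3 -c "
from h import *
st()"; done
```

```text
t 56.6 tray [-102.2 -111.9] world [522.  -89.6  32.6] yaw 6.75 F(tool) [-8.5  1.6 -6.9] w 0.4 gf 4
t 57.2 tray [-102.  -111.8] world [522.2 -89.4  32.5] yaw 6.80 F(tool) [-15.8   4.2 -10.1] w 0.6 gf 7
```

```bash
python3 -m pendant '[[[0.001,0,0,0,0,0,0],[0.001,0,0,0,0,0,0],[0.001,0,0,0,0,0,0],[0.0,0,0,0,0,0,0],[0.0,0,0,0,0,0,0]]]' >/dev/null
python3 -c "
from h import *
st()"
python3 -m pendant '[[[-0.01,0,0,0,0,0,0],[-0.01,0,0,0,0,0,0],[-0.005,0,0,0,0,0,0],[0,0,0,0,0,0,0],[0.007,0,0,0,0,0,0]]]' >/dev/null
python3 -m pendant '[[[0.005,0,0,0,0,0,0],[0.006,0,0,0,0,0,0],[0.003,0,0,0,0,0,0],[0.002,0,0,0,0,0,0],[0.001,0,0,0,0,0,0]]]' >/dev/null
python3 -c "
from h import *
st()"
```

```text
t 57.8 tray [-101.8 -111.6] world [522.3 -89.2  32.4] yaw 6.87 F(tool) [-19.5   6.8 -12.4] w 0.5 gf 10
t 59.1 tray [-101.8 -111.6] world [522.3 -89.2  32. ] yaw 6.89 F(tool) [-18.1   8.   -9.8] w 0.4 gf 9
```

```bash
python3 -m pendant '[[[0.001,0,0,0,0,0,0],[0.001,0,0,0,0,0,0],[0.001,0,0,0,0,0,0],[0.0,0,0,0,0,0,0],[0.0,0,0,0,0,0,0]]]' >/dev/null
python3 -c "
from h import *
st()"
python3 -m pendant '[[[-0.01,0,0,0,0,0,0],[-0.01,0,0,0,0,0,0],[-0.005,0,0,0,0,0,0],[0,0,0,0,0,0,0],[0.007,0,0,0,0,0,0]]]' >/dev/null
python3 -m pendant '[[[0.005,0,0,0,0,0,0],[0.006,0,0,0,0,0,0],[0.003,0,0,0,0,0,0],[0.003,0,0,0,0,0,0],[0.001,0,0,0,0,0,0]]]' >/dev/null
python3 -c "
from h import *
st()"
python3 -m pendant '[[[-0.015,0,0,0,0,0,0],[-0.015,0,0,0,0,0,0],[-0.01,0,-0.02,0,0,0,0],[0,0,-0.05,0,0,0,0],[0,0,-0.05,0,0,0,1]]]' >/dev/null
python3 -m pendant '[[[0,0,-0.02,0,0,0,1],[0,0,0,0,0,0,1],[0,0,0,0,0,0,1],[0,0,0,0,0,0,1],[0,0,0,0,0,0,1]]]' >/dev/null
python3 - <<'E'
from h import *
st();c=snap('wrist');save(c,'wl.png');pickle.dump(c,open('pics/wl.pkl','wb'))
g=cv2.cvtColor(c["img"],cv2.COLOR_RGB2HSV)
for x,y in ((-90,-111),(50,-106),(-60,-96),(-60,-126)):
    print((x,y),proj(c,np.r_[tw((x,y))/1000,.036])[0].round())
X=[proj(c,np.r_[tw((x,-112))/1000,.036])[0].astype(int) for x in range(-120,-70,3)]
print([(x,int(g[p[1],p[0],2]),int(g[p[1],p[0],1])) for x,p in zip(range(-120,-70,3),X)])
X=[proj(c,np.r_[tw((x,-105))/1000,.036])[0].astype(int) for x in range(30,70,3)]
print([(x,int(g[p[1],p[0],2]),int(g[p[1],p[0],1])) for x,p in zip(range(30,70,3),X) if 0<=p[1]<480 and p[0]<640])
rects(c,'wedge',.036)
E
```

```text
t 59.7 tray [-101.7 -111.3] world [522.4 -88.9  32. ] yaw 6.93 F(tool) [-21.4   8.8 -10.4] w 0.7 gf 11
t 61.0 tray [-101.6 -111.3] world [522.4 -88.9  32. ] yaw 6.97 F(tool) [-23.9  10.9 -11.9] w 0.6 gf 12
t 62.2 tray [-131.5 -112.4] world [492.9 -93.5 171.6] yaw 6.70 F(tool) [-0.1 -0.1 -0.3] w 52.3 gf 0
(-90, -111) [319. 175.]
(50, -106) [311. -40.]
(-60, -96) [298. 134.]
(-60, -126) [339. 134.]
[(-120, 225, 97), (-117, 226, 98), (-114, 224, 98), (-111, 228, 97), (-108, 233, 94), (-105, 231, 96), (-102, 229, 98), (-99, 233, 94), (-96, 234, 94), (-93, 227, 98), (-90, 137, 114), (-87, 113, 120), (-84, 114, 123), (-81, 111, 126), (-78, 111, 124), (-75, 110, 130), (-72, 110, 130)]
[]
wedge px [563. 251.] ctr 497.4 -287.4 size 34.3 10.7 long-axis yaw -12.1
wedge px [50. 71.] ctr 585.9 93.4 size 99.0 54.7 long-axis yaw 84.2
wedge px [357.  37.] ctr 629.0 -101.3 size 48.3 9.6 long-axis yaw 8.4
wedge px [336.  67.] ctr 607.7 -91.3 size 88.4 13.7 long-axis yaw 7.0
wedge px [306.  74.] ctr 599.8 -69.7 size 99.6 13.4 long-axis yaw 4.3
```

```bash
python3 - <<'E'
from h import *
c=pickle.load(open("pics/w1.pkl","rb"));h=cv2.cvtColor(c["img"],cv2.COLOR_RGB2HSV)
for n,p in (("rib",(345,215)),("rib2",(325,245)),("back",(318,215)),("cork",(345,165)),("edge",(370,172)),("back2",(372,200)),("bench",(440,200))): print(n,p,h[p[1]-2:p[1]+3:2,p[0]-2:p[0]+3:2].reshape(-1,3).tolist())
k=np.array([(338,152),(399,190),(333,291),(275,258)],float); P=plane(c,k,.008)[:,:2]*1000
print(P.round(1),P.mean(0)); d=P[0]-P[3];print(np.hypot(*d),np.degrees(np.arctan2(d[1],d[0])))
d=P[1]-P[2];print(np.hypot(*d),np.degrees(np.arctan2(d[1],d[0])))
go((378,-318),-12.2)
E
```

```text
rib (345, 215) [[13, 141, 199], [13, 141, 199], [13, 139, 196], [13, 139, 200], [13, 141, 195], [13, 141, 194], [13, 140, 198], [13, 141, 194], [13, 141, 196]]
rib2 (325, 245) [[13, 139, 195], [13, 139, 191], [13, 138, 189], [13, 136, 191], [13, 139, 187], [13, 138, 189], [13, 137, 188], [13, 137, 188], [13, 139, 191]]
back (318, 215) [[14, 132, 120], [14, 131, 123], [13, 130, 126], [13, 132, 122], [14, 132, 124], [14, 132, 126], [14, 133, 123], [14, 134, 126], [13, 131, 125]]
cork (345, 165) [[16, 112, 189], [16, 113, 210], [16, 115, 187], [16, 111, 159], [16, 114, 197], [16, 113, 204], [16, 110, 125], [16, 112, 148], [16, 112, 187]]
edge (370, 172) [[16, 104, 166], [17, 104, 201], [17, 102, 220], [14, 128, 106], [16, 109, 147], [17, 104, 205], [13, 136, 107], [13, 132, 104], [15, 116, 130]]
back2 (372, 200) [[13, 142, 182], [13, 139, 187], [13, 141, 186], [13, 140, 186], [13, 140, 187], [13, 140, 187], [13, 141, 186], [13, 140, 186], [13, 140, 187]]
bench (440, 200) [[17, 104, 203], [17, 102, 209], [17, 102, 215], [17, 104, 192], [17, 105, 194], [17, 102, 197], [17, 104, 197], [17, 105, 194], [17, 104, 193]]
[[ 509.9 -312.2]
 [ 490.4 -399.1]
 [ 337.  -365.3]
 [ 356.8 -278.7]] [ 423.54644492 -338.81210279]
156.7475731209213 -12.338285666525762
157.12354553225205 -12.42283607018104
turn z 18.89 dx -65.0 dy 243.6
```

```bash
python3 -m pendant '[[[0,0,0,0,0,9.55,1],[0,0,0,0,0,9.55,1],[-0.0123,0.0364,-0.005,0,0,0,1],[-0.0123,0.0364,-0.005,0,0,0,1],[-0.0123,0.0364,-0.005,0,0,0,1]]]' >/dev/null
python3 -m pendant '[[[-0.0123,0.0364,-0.005,0,0,0,1],[-0.0123,0.0364,-0.005,0,0,0,1],[-0.0123,0.0364,0,0,0,0,1],[-0.0123,0.0364,0,0,0,0,1],[0,0,0,0,0,0,1]]]' >/dev/null
python3 -m pendant '[[[0,0,0,0,0,0,1],[0,0,0,0,0,0,1],[0,0,0,0,0,0,1],[0,0,0,0,0,0,1],[0,0,0,0,0,0,1]]]' >/dev/null
python3 - <<'E'
from h import *
MASK["s"]=lambda h:(h[...,0]<15)&(h[...,1]>122)&(h[...,2]>112)
st();c=snap('wrist');save(c,'sa.png');pickle.dump(c,open('pics/sa.pkl','wb'));rects(c,'s',.032,300,800)
MASK["r"]=lambda h:(h[...,0]<16)&(h[...,1]>108)
rects(c,'r',.008,300,800)
print(proj(c,[.4235,-.3388,.068]))
E
```

```text
t 64.1 tray [-295.5 -325.1] world [ 354.8 -323.9  197.7] yaw -12.37 F(tool) [-0.6 -0.1 -0.3] w 86.8 gf 0
s px [316. 109.] ctr 430.1 -335.1 size 138.1 64.6 long-axis yaw -17.6
r px [321. 130.] ctr 421.9 -338.5 size 160.4 92.6 long-axis yaw -13.0
[[320.38807601 135.98809733]]
```

```bash
python3 - <<'E'
from h import *
c=pickle.load(open('pics/sa.pkl','rb'));im=c["img"]
h=cv2.cvtColor(im,cv2.COLOR_RGB2HSV)
m=((h[...,0]<15)&(h[...,1]>122)).astype(np.uint8)
print("cols 220-420 step 6; rows 20..240 step 8: '.' none, letter=V/25")
for r in range(16,256,8): print(r,''.join(chr(97+h[r,k,2]//20) if m[r,k] else '.' for k in range(220,424,4)))
m=cv2.morphologyEx(m,cv2.MORPH_OPEN,np.ones((13,13)));
for k in cv2.findContours(m,cv2.RETR_EXTERNAL,cv2.CHAIN_APPROX_NONE)[0]:
    if cv2.contourArea(k)>1500: print(cv2.minAreaRect(k),cv2.approxPolyDP(k,4,True)[:,0].tolist())
E
```

```text
cols 220-420 step 6; rows 20..240 step 8: '.' none, letter=V/25
16 ...................................................
24 ...................................................
32 ...................................................
40 ............fffffeffffffffffefffffffefff...........
48 ............f...jjjjjj.................f...........
56 ............f...ikkkkklkjjkjjjkkkkj....f...........
64 ............f...ijjijijjjiiiijkkkki...g............
72 ............d...gggggikkkkkkljkkkkk...f............
80 ............d...gggggilkkkkjkikkkkk...f............
88 ............d...gggggjlkkkkklikkkkk...f............
96 ............ee..gggggjlkkkkkkikkkjj...f............
104 .............e..gggggjlkkkkkkjkkkk....f............
112 .............d..gggggklkkkklkkkkkk....f............
120 .............d.fgggghkkkkkkljlkkkk....f............
128 .............d.fgggghkkkkkkljlkkkk....f............
136 .............d.ggggghkkkkkklilkkjk....f............
144 .............d.gggggikkkkkkkilkkkj.................
152 .............d.gggggikkkkkjkjkkkk....g.............
160 .............d.ggggfikkkkkkkkkkkk....g.............
168 .............d.gggggjkkkkkljlkkkk....f.............
176 .............d.ghgggjkkkkkljlkkkk....f.............
184 .............d.llkkhjkkkkkkilkkkk....f.............
192 .............dgllkkkkkjkjjkkkkkk.....f.............
200 .............f.jkjjkkjjkkkkkkkkk.....f.............
208 .............f.......................f.............
216 .............f.......................f.............
224 .............ffffffgggggggggggfgffffff.............
232 ...................................................
240 ...................................................
248 ...................................................
((317.9454345703125, 125.68209838867188), (76.7951889038086, 154.18972778320312), 2.642545223236084) [[284, 48], [277, 198], [346, 203], [359, 53]]
```

```bash
python3 - <<'E'
from h import *
c=pickle.load(open('pics/sa.pkl','rb'))
def show(n,k,z):
    P=plane(c,np.array(k,float),z)[:,:2]*1000; (x,y),s,t=cv2.minAreaRect(P.astype(np.float32))
    f=lambda a,b:round(float(np.degrees(np.arctan2(*(P[b]-P[a])[::-1]))),1)
    print(n,P.mean(0).round(1),"sides",[round(float(np.hypot(*(P[(i+1)%4]-P[i]))),1) for i in range(4)],"long dirs",f(1,0),f(2,3))
show("back",[(284,48),(277,198),(346,203),(359,53)],.032)
# rib-top edges at sub-pixel by gradient
g=cv2.GaussianBlur(cv2.cvtColor(c["img"],cv2.COLOR_RGB2GRAY),(5,5),0).astype(float); gx=np.gradient(g,axis=1)
for r in range(84,176,10):
    a=290+np.argmax(gx[r,290:316]); b=322+np.argmin(gx[r,322:344]); 
    p=plane(c,[(a,r),(b,r)],.068)[:,:2]*1000; print(r,a,b,p.round(1).tolist(),np.hypot(*(p[0]-p[1])).round(1))
col=g[:,316].round().astype(int); print("col316",list(enumerate(col))[56:80],list(enumerate(col))[170:205])
E
```

```text
back [ 429.3 -336.7] sides [116.1, 58.6, 116.9, 57.7] long dirs -16.7 -16.3
84 303 334 [[460.2, -334.5], [455.6, -355.5]] 21.5
94 303 333 [[453.8, -333.0], [449.3, -353.5]] 21.0
104 302 333 [[447.5, -330.8], [442.9, -352.1]] 21.8
114 301 332 [[441.1, -328.6], [436.4, -350.1]] 22.0
124 301 331 [[434.5, -327.1], [430.0, -348.0]] 21.4
134 300 330 [[428.0, -324.8], [423.4, -345.8]] 21.5
144 299 329 [[421.3, -322.5], [416.7, -343.7]] 21.7
154 299 329 [[414.5, -320.9], [409.8, -342.2]] 21.8
164 298 328 [[407.6, -318.5], [402.9, -340.0]] 22.0
174 298 327 [[400.6, -316.9], [396.0, -337.8]] 21.4
col316 [(56, np.int64(141)), (57, np.int64(142)), (58, np.int64(142)), (59, np.int64(142)), (60, np.int64(140)), (61, np.int64(134)), (62, np.int64(130)), (63, np.int64(131)), (64, np.int64(137)), (65, np.int64(143)), (66, np.int64(149)), (67, np.int64(153)), (68, np.int64(157)), (69, np.int64(159)), (70, np.int64(160)), (71, np.int64(160)), (72, np.int64(161)), (73, np.int64(161)), (74, np.int64(161)), (75, np.int64(161)), (76, np.int64(161)), (77, np.int64(161)), (78, np.int64(161)), (79, np.int64(161))] [(170, np.int64(161)), (171, np.int64(161)), (172, np.int64(161)), (173, np.int64(161)), (174, np.int64(161)), (175, np.int64(161)), (176, np.int64(161)), (177, np.int64(161)), (178, np.int64(161)), (179, np.int64(161)), (180, np.int64(161)), (181, np.int64(161)), (182, np.int64(161)), (183, np.int64(161)), (184, np.int64(160)), (185, np.int64(158)), (186, np.int64(154)), (187, np.int64(148)), (188, np.int64(140)), (189, np.int64(132)), (190, np.int64(130)), (191, np.int64(136)), (192, np.int64(148)), (193, np.int64(157)), (194, np.int64(162)), (195, np.int64(163)), (196, np.int64(163)), (197, np.int64(163)), (198, np.int64(162)), (199, np.int64(162)), (200, np.int64(160)), (201, np.int64(158)), (202, np.int64(158)), (203, np.int64(167)), (204, np.int64(180))]
```

```bash
python3 -m pendant '[[[0,0,0,0,0,4.1,1],[0.025,-0.003,0.025,0,0,0,1],[0.025,-0.003,0.025,0,0,0,1],[0.0247,-0.003,0.025,0,0,0,1],[0,0,0.02,0,0,0,1]]]' >/dev/null
python3 -m pendant '[[[0,0,0.025,0,0,0,1],[0,0,0.02,0,0,0,1],[0,0,0.0087,0,0,0,1],[0,0,0,0,0,0,1],[0,0,0,0,0,0,1]]]' >/dev/null
python3 -c "
from h import *
st()"
python3 -m pendant '[[[0,0,0,0,0,0,0],[0,0,0,0,0,0,0],[0,0,0,0,0,0,0],[0,0,0,0,0,0,0],[0,0,0,0,0,0,0]]]' 40 >/dev/null
python3 -m pendant '[[[0,0,0,0,0,0,0],[0,0,0,0,0,0,0],[0,0,0,0,0,0,0],[0,0,0,0,0,0,0],[0,0,0,0,0,0,0]]]' 40 >/dev/null
python3 -c "
from h import *
st()"
python3 -m pendant '[[[0,0,-0.02,0,0,0,0],[0,0,-0.025,0,0,0,0],[0,0,-0.025,0,0,0,0],[0,0,-0.025,0,0,0,0],[0,0,-0.01,0,0,0,0]]]' >/dev/null
python3 -m pendant '[[[0,0,0,0,0,0,0],[0,0,0,0,0,0,0],[0,0,0,0,0,0,0],[0,0,0,0,0,0,0],[0,0,0,0,0,0,0]]]' >/dev/null
python3 -c "
from h import *
st();go(tw((0+2,-72)),96.7)"
```

```text
t 65.4 tray [-223.2 -347. ] world [ 429.1 -337.1   49.6] yaw -16.50 F(tool) [ 0.6  0.2 -0.2] w 86.9 gf 0
t 66.7 tray [-223.6 -346.5] world [ 428.7 -336.7   49. ] yaw -16.50 F(tool) [ 0.  -0.4  0.4] w 25.5 gf 40
t 67.9 tray [-223.6 -346.4] world [ 428.7 -336.6  153.6] yaw -16.51 F(tool) [ 0.1 -0.5  1.9] w 25.4 gf 40
turn z -113.21 dx 274.4 dy 225.7
```

```bash
python3 -m pendant '[[[0,0,0,0,0,-10.3,0],[0,0,0,0,0,-10.3,0],[0,0,0,0,0,-10.3,0],[0,0,0,0,0,-10.3,0],[0,0,0,0,0,-10.3,0]]]' >/dev/null
python3 -m pendant '[[[0,0,0,0,0,-10.3,0],[0,0,0,0,0,-10.3,0],[0,0,0,0,0,-10.3,0],[0,0,0,0,0,-10.3,0],[0,0,0,0,0,-10.3,0]]]' >/dev/null
python3 -m pendant '[[[0,0,0,0,0,-10.2,0],[0.03,0.0252,0,0,0,0,0],[0.03,0.0252,0,0,0,0,0],[0.03,0.0252,0,0,0,0,0],[0.03,0.0252,0,0,0,0,0]]]' >/dev/null
python3 -m pendant '[[[0.03,0.0252,0,0,0,0,0],[0.03,0.0252,0,0,0,0,0],[0.03,0.0252,0,0,0,0,0],[0.03,0.0252,0,0,0,0,0],[0.03,0.0252,0,0,0,0,0]]]' >/dev/null
python3 -m pendant '[[[0,0,0.02,0,0,0,0],[0,0,0.01,0,0,0,0],[0,0,0,0,0,0,0],[0,0,0,0,0,0,0],[0,0,0,0,0,0,0]]]' >/dev/null
python3 -c "
from h import *
st();go(tw((3,-72)),96.7)
c=snap('scene');cv2.imwrite('pics/sc1.png',c['img'][:,:,::-1])"
```

```text
t 71.0 tray [  3.5 -77.1] world [622.9 -42.7 124.7] yaw 96.65 F(tool) [-0.  -0.8  2.3] w 26.0 gf 40
turn z -0.05 dx 5.1 dy -0.5
```

```bash
python3 -m pendant '[[[0.0051,-0.0005,0.012,0,0,0,0],[0,0,0.012,0,0,0,0],[0,0,0.0087,0,0,0,0],[0,0,0,0,0,0,0],[0,0,0,0,0,0,0]]]' >/dev/null
python3 - <<'E'
from h import *
st()
for n in("scene","side"):
    c=snap(n);h=cv2.cvtColor(c["img"],cv2.COLOR_RGB2HSV)
    print(n,[(x,int(h[p[1],p[0],2]),int(h[p[1],p[0],1])) for x in range(-120,-40,6) for p in [proj(c,np.r_[tw((x,-112))/1000,.036])[0].round().astype(int)]])
E
```

```text
t 71.7 tray [  2.9 -71.5] world [621.6 -37.1  91.2] yaw 96.70 F(tool) [ 0.4 -0.2  2.4] w 25.5 gf 40
scene [(-120, 51, 35), (-114, 48, 27), (-108, 51, 35), (-102, 50, 31), (-96, 49, 36), (-90, 50, 36), (-84, 50, 41), (-78, 49, 31), (-72, 61, 21), (-66, 56, 23), (-60, 50, 36), (-54, 40, 32), (-48, 26, 29), (-42, 19, 27)]
side [(-120, 197, 126), (-114, 196, 126), (-108, 200, 127), (-102, 196, 128), (-96, 101, 141), (-90, 91, 154), (-84, 91, 154), (-78, 92, 155), (-72, 93, 156), (-66, 92, 155), (-60, 92, 155), (-54, 91, 160), (-48, 93, 154), (-42, 93, 154)]
```

```bash
python3 -m pendant '[[[0,0,0.0027,0,0,0,0],[0,0,0.0025,0,0,0,0],[0,0,0.0025,0,0,0,0],[0,0,0,0,0,0,0],[0,0,0,0,0,0,0]]]' >/dev/null
for i in 1 2 3 4; do python3 -c "
from h import *
st(); [camera('wrist') for _ in range(1)]"; done
```

```text
t 72.5 tray [  3.1 -71.5] world [621.8 -37.1  84. ] yaw 96.70 F(tool) [ 0.5  0.  -4. ] w 26.0 gf 40
t 72.5 tray [  3.1 -71.5] world [621.8 -37.2  84. ] yaw 96.70 F(tool) [-1.  -0.2 -2.8] w 25.8 gf 40
t 72.5 tray [  3.1 -71.5] world [621.8 -37.2  83.9] yaw 96.70 F(tool) [ 0.6  0.1 -4. ] w 25.6 gf 40
t 72.6 tray [  3.1 -71.5] world [621.8 -37.2  83.9] yaw 96.70 F(tool) [-0.5  0.3 -2.8] w 25.8 gf 40
```

```bash
for i in 1; do python3 -m pendant '[[[0.0045,0,0,0,0,0,0],[0.0045,0,0,0,0,0,0],[0.0045,0,0,0,0,0,0],[0.0045,0,0,0,0,0,0],[0.0045,0,0,0,0,0,0]]]' >/dev/null; done; python3 -c "
from h import *
st()"
python3 -m pendant '[[[0.0045,0,0,0,0,0,0],[0.0045,0,0,0,0,0,0],[0.0045,0,0,0,0,0,0],[0.0045,0,0,0,0,0,0],[0.0045,0,0,0,0,0,0]]]' >/dev/null;python3 -c "
from h import *
st()"
```

```text
t 73.3 tray [  2.7 -48.6] world [618.8 -14.4  83.6] yaw 96.71 F(tool) [-2.7 -0.5 -1.9] w 25.8 gf 40
t 73.9 tray [  2.7 -26.1] world [616.1   7.9  83.5] yaw 96.70 F(tool) [-2.3 -0.3 -3.4] w 26.0 gf 40
```

```bash
python3 -m pendant '[[[0.0045,0,0,0,0,0,0],[0.0045,0,0,0,0,0,0],[0.0045,0,0,0,0,0,0],[0.0045,0,0,0,0,0,0],[0.0045,0,0,0,0,0,0]]]' >/dev/null; python3 -c "
from h import *
st()"
python3 -m pendant '[[[0.0045,0,0,0,0,0,0],[0.0045,0,0,0,0,0,0],[0.0045,0,0,0,0,0,0],[0.0045,0,0,0,0,0,0],[0.0045,0,0,0,0,0,0]]]' >/dev/null;python3 -c "
from h import *
st()"
python3 -m pendant '[[[0.0045,0,0,0,0,0,0],[0.0045,0,0,0,0,0,0],[0.0045,0,0,0,0,0,0],[0.0045,0,0,0,0,0,0],[0.0045,0,0,0,0,0,0]]]' >/dev/null;python3 -c "
from h import *
st()"
```

```text
t 74.5 tray [ 2.7 -3.6] world [613.5  30.3  83.6] yaw 96.70 F(tool) [-3.   0.2 -3. ] w 25.6 gf 40
t 75.2 tray [ 2.7 18.9] world [610.8  52.6  83.5] yaw 96.70 F(tool) [-3.9 -0.1 -3.1] w 25.8 gf 40
t 75.8 tray [ 2.7 41.4] world [608.2  75.   83.5] yaw 96.70 F(tool) [-2.8 -0.7 -2.4] w 25.8 gf 40
```

```bash
python3 -m pendant '[[[0.0045,0,0,0,0,0,0],[0.0045,0,0,0,0,0,0],[0.0045,0,0,0,0,0,0],[0.0045,0,0,0,0,0,0],[0.0045,0,0,0,0,0,0]]]' >/dev/null; python3 -c "
from h import *
st()"
python3 -m pendant '[[[0.0045,0,0,0,0,0,0],[0.0045,0,0,0,0,0,0],[0,0,0,0,0,0,0],[0,0,-0.01,0,0,0,0],[0,0,-0.02,0,0,0,0]]]' >/dev/null;python3 -c "
from h import *
st()"
python3 -m pendant '[[[0,0,-0.03,0,0,0,0],[0,0,-0.025,0,0,0,0],[0,0,0,0,0,0,0],[0,0,0,0,0,0,0],[0,0,0,0,0,0,0]]]' >/dev/null;python3 -c "
from h import *
st();go((422.5,-338.6),-12.7)
c=snap('side');h=cv2.cvtColor(c['img'],cv2.COLOR_RGB2HSV)
print([(x,int(h[p[1],p[0],2]),int(h[p[1],p[0],1])) for x in range(-120,-40,6) for p in [proj(c,np.r_[tw((x,-112))/1000,.036])[0].round().astype(int)]])
"
```

```text
t 76.4 tray [ 2.6 63.9] world [605.6  97.3  83.5] yaw 96.70 F(tool) [-3.  -0.8 -3.7] w 25.4 gf 40
t 77.0 tray [ 0.5 73.4] world [602.4 106.5 112.3] yaw 96.68 F(tool) [-0.4 -0.1  1.5] w 25.5 gf 40
t 77.7 tray [ 1.4 72.9] world [603.3 106.  166.9] yaw 96.69 F(tool) [ 0.2 -0.3  1.9] w 25.8 gf 40
turn z 109.39 dx -78.7 dy 473.5
[(-120, 193, 127), (-114, 191, 127), (-108, 195, 127), (-102, 191, 127), (-96, 99, 144), (-90, 89, 155), (-84, 88, 154), (-78, 89, 155), (-72, 90, 156), (-66, 89, 155), (-60, 90, 156), (-54, 89, 160), (-48, 90, 156), (-42, 90, 156)]
```

```bash
for i in 1; do python3 -m pendant '[[[-0.035,-0.0193,0,0,0,0,0],[-0.035,-0.0193,0,0,0,0,0],[-0.035,-0.0193,0,0,0,0,0],[-0.035,-0.0193,0,0,0,0,0],[-0.035,-0.0193,0,0,0,0,0]]]' >/dev/null; done
python3 -m pendant '[[[-0.035,-0.0193,0,0,0,0,0],[-0.035,-0.0193,0,0,0,0,0],[-0.035,-0.0193,0,0,0,0,0],[-0.035,-0.0193,0,0,0,0,0],[-0.035,-0.0193,0,0,0,0,0]]]' >/dev/null
python3 -m pendant '[[[-0.035,-0.0193,0,0,0,0,0],[-0.035,-0.0193,0,0,0,0,0],[0,0,0,0,0,9.95,0],[0,0,0,0,0,9.95,0],[0,0,0,0,0,9.95,0]]]' >/dev/null
python3 -m pendant '[[[0,0,0,0,0,9.95,0],[0,0,0,0,0,9.95,0],[0,0,0,0,0,9.95,0],[0,0,0,0,0,9.95,0],[0,0,0,0,0,9.95,0]]]' >/dev/null
python3 -m pendant '[[[0,0,0,0,0,9.95,0],[0,0,0,0,0,9.95,0],[0,0,0,0,0,9.95,0],[0,0,0,0,0,0,0],[0,0,0,0,0,0,0]]]' >/dev/null
python3 -c "
from h import *
st();go((422.7,-338.6),-12.7)"
```

```text
t 80.8 tray [-229.  -347.2] world [ 423.4 -338.   168.2] yaw -12.61 F(tool) [-0.1 -0.3  2.8] w 25.7 gf 40
turn z 0.09 dx -0.6 dy 0.7
```

Lower to the grasp height (49), release gently.

```bash
python3 -m pendant '[[[0,0,0.03,0,0,0,0],[0,0,0.03,0,0,0,0],[0,0,0.03,0,0,0,0],[0,0,0.015,0,0,0,0],[0,0,0,0,0,0,0]]]' >/dev/null
python3 -m pendant '[[[0,0,0.007,0,0,0,0],[0,0,0.004,0,0,0,0],[0,0,0.003,0,0,0,0],[0,0,0,0,0,0,0],[0,0,0,0,0,0,0]]]' >/dev/null
python3 -c "
from h import *
st()"
python3 -m pendant '[[[0,0,0,0,0,0,0.6],[0,0,0,0,0,0,0.6],[0,0,0,0,0,0,0.6],[0,0,0,0,0,0,0.8],[0,0,0,0,0,0,0.8]]]' >/dev/null
python3 -m pendant '[[[0,0,-0.02,0,0,0,0.8],[0,0,-0.03,0,0,0,0.8],[0,0,-0.04,0,0,0,0.8],[-0.025,0,-0.03,0,0,0,1],[-0.025,0,-0.03,0,0,0,1]]]' >/dev/null
python3 -m pendant '[[[-0.02,0,0,0,0,0,1],[0,0,0,0,0,0,1],[0,0,0,0,0,0,1],[0,0,0,0,0,0,1],[0,0,0,0,0,0,1]]]' >/dev/null
python3 - <<'E'
from h import *
st();c=snap('wrist');h=cv2.cvtColor(c["img"],cv2.COLOR_RGB2HSV);pickle.dump(c,open('pics/end.pkl','wb'))
MASK["r"]=lambda h:(h[...,0]<16)&(h[...,1]>108)
rects(c,'r',.008,300,800)
m=((h[...,0]<15)&(h[...,1]>122)).astype(np.uint8);m[280:]=0;m=cv2.morphologyEx(m,cv2.MORPH_OPEN,np.ones((13,13)))
for k in cv2.findContours(m,cv2.RETR_EXTERNAL,cv2.CHAIN_APPROX_NONE)[0]:
    if cv2.contourArea(k)>1500:
        (x,y),s,t=cv2.minAreaRect((plane(c,k[:,0],.032)[:,:2]*1000).astype(np.float32));print("sander",x,y,s,t)
E
```

```text
t 82.1 tray [-228.7 -347.7] world [ 423.8 -338.4   49.9] yaw -12.75 F(tool) [0.7 0.3 0.6] w 25.4 gf 40
t 84.0 tray [-294.4 -324.2] world [ 355.8 -322.8  199.1] yaw -12.72 F(tool) [ 0.6 -0.6 -0.6] w 86.8 gf 0
r px [322. 130.] ctr 422.0 -338.6 size 160.2 92.5 long-axis yaw -13.1
sander 423.989501953125 -338.472412109375 (59.42182540893555, 118.59904479980469) 77.2812728881836
```

```bash
python3 -m pendant '[[[0.0099,-0.039,-0.01,0,0,0,1],[0.0099,-0.039,-0.01,0,0,0,1],[0.0099,-0.039,-0.01,0,0,0,1],[0.0099,-0.039,-0.01,0,0,0,1],[0.0099,-0.039,-0.01,0,0,0,1]]]' >/dev/null
python3 -m pendant '[[[0.0099,-0.039,0,0,0,0,1],[0.0099,-0.039,0,0,0,0,1],[0.0099,-0.039,0,0,0,0,1],[0.0099,-0.039,0,0,0,0,1],[0,0,0,0,0,0,1]]]' >/dev/null
python3 -m pendant '[[[0,0,0,0,0,0,1],[0,0,0,0,0,0,1],[0,0,0,0,0,0,1],[0,0,0,0,0,0,1],[0,0,0,0,0,0,1]]]' >/dev/null
python3 - <<'E'
from h import *
st();c=snap('wrist');h=cv2.cvtColor(c["img"],cv2.COLOR_RGB2HSV);save(c,"end2.png")
def line(n,pts,z):
    print(n,[(t,*[int(v) for v in h[p[1],p[0]]]) for t,q in pts for p in [proj(c,np.r_[tw(q)/1000,z])[0].round().astype(int)] if 0<=p[0]<640 and 0<=p[1]<480])
line("row along y",[(y,(0,y)) for y in range(-116,108,4)],.046)
line("wedge x",[(x,(x,-110)) for x in range(-110,70,5)],.036)
rects(c,'blank',.046,300,600)
E
```

```text
t 85.9 tray [-94.1 -23.1] world [ 5.196e+02 -4.000e-01  2.496e+02] yaw -12.79 F(tool) [-0.1  0.3  0.8] w 87.1 gf 0
row along y [(-116, 12, 133, 96), (-112, 13, 134, 99), (-108, 12, 133, 98), (-104, 12, 125, 88), (-100, 12, 117, 76), (-96, 18, 92, 167), (-92, 18, 88, 214), (-88, 18, 87, 214), (-84, 19, 88, 215), (-80, 19, 87, 216), (-76, 18, 87, 217), (-72, 18, 87, 217), (-68, 19, 88, 217), (-64, 19, 89, 218), (-60, 19, 88, 217), (-56, 19, 87, 218), (-52, 18, 88, 218), (-48, 18, 88, 217), (-44, 18, 87, 216), (-40, 18, 89, 216), (-36, 19, 87, 217), (-32, 19, 88, 217), (-28, 19, 87, 216), (-24, 19, 87, 216), (-20, 19, 89, 218), (-16, 19, 89, 218), (-12, 19, 88, 218), (-8, 18, 86, 217), (-4, 18, 85, 218), (0, 14, 119, 186), (4, 13, 142, 182), (8, 13, 140, 186), (12, 13, 141, 176), (16, 13, 140, 171), (20, 12, 115, 140), (24, 13, 141, 185), (28, 13, 115, 142), (32, 13, 140, 162), (36, 13, 139, 138), (40, 13, 136, 114), (44, 13, 135, 104), (48, 13, 138, 102), (52, 13, 140, 113), (56, 13, 134, 116), (60, 12, 134, 110), (64, 13, 136, 105), (68, 13, 113, 90), (72, 13, 139, 114), (76, 12, 107,
[... 452 characters left out ...]
138, 96), (-35, 12, 137, 97), (-30, 12, 139, 97), (-25, 12, 137, 97), (-20, 12, 137, 97), (-15, 12, 135, 98), (-10, 13, 131, 97), (-5, 12, 131, 99), (0, 12, 131, 99), (5, 12, 131, 99), (10, 13, 130, 98), (15, 12, 130, 100), (20, 12, 133, 96), (25, 12, 132, 93), (30, 12, 136, 92), (35, 12, 138, 89), (40, 13, 135, 85), (45, 12, 143, 82), (50, 60, 2, 211), (55, 17, 103, 188), (60, 17, 103, 190), (65, 17, 105, 190)]
blank px [634. 243.] ctr 423.8 -289.5 size 69.8 15.6 long-axis yaw -0.4
blank px [194. 137.] ctr 609.7 89.2 size 114.5 78.0 long-axis yaw -85.2
blank px [281.  67.] ctr 651.8 5.0 size 60.5 10.9 long-axis yaw -83.4
blank px [391.  95.] ctr 602.7 -87.7 size 133.4 49.3 long-axis yaw 4.1
```

The row is tight, the wedge sits at its home position from x −90 to +48, and the sander is centred on its rest.

```bash
python3 -c "
from rig import hand_in
print(hand_in())"
```

```text
the job is handed in; nothing more can be done
None
```

The job is handed in: two blanks and two fillers are packed and wedge-locked, the row was sanded in one 4 s stroke at about half foam press, and the sanding block is back flat on its rest, with the gouge, stone and tin never approached.

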